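Dry-fit a croquet mallet head on the stud plate

TASK

Dry-fit the mallet on the stud plate, in this order: set the one flange whose two bolt holes line up with the plate's studs flat down over them, lay the dogwood head centred in that flange's channel, drop the brass ferrule over the spigot so that it sits flat on the head, and last stand the walnut shaft section, tapered end down, fully home in the spigot's bore. Leave the other two flanges where they lie.

Things in the scene. Friction and masses are not known exactly. Their poses are not given: they have to be found in the camera images.
- stud_plate: Fixed dark steel stud plate, 150 x 56 x 10 mm (long side along its x), with two round brass studs, 10 mm thick and 13 mm high with tapered tips, standing on its top at (+49, +17) and (-49, -17) mm (x, y of its own frame). A half turn leaves it the same. Origin: centre of its underside on the bench, z up.
- flange_a: Loose aluminium saddle flange 130 x 64 x 8 mm, long along x, 0.28 kg; grip across y (flush 64 mm sides). Mid pad 60 mm long, top (the head's seat) 16 mm above underside; on its long edges 5 mm thick cheeks, tops at 24 mm, leave a 54 mm channel along x. Two 17 mm holes, at own (x, y) = (+49, -17) and (-49, +17) mm. Flanges differ only in holes. Half-turn symmetric. Origin: underside centre, z up.
- flange_b: Loose aluminium saddle flange 130 x 64 x 8 mm, long along x, 0.28 kg; grip across y (flush 64 mm sides). Mid pad 60 mm long, top (the head's seat) 16 mm above underside; on its long edges 5 mm thick cheeks, tops at 24 mm, leave a 54 mm channel along x. Two 17 mm holes, at own (x, y) = (+49, +17) and (-49, -17) mm. Flanges differ only in holes. Half-turn symmetric. Origin: underside centre, z up.
- flange_c: Loose aluminium saddle flange 130 x 64 x 8 mm, long along x, 0.28 kg; grip across y (flush 64 mm sides). Mid pad 60 mm long, top (the head's seat) 16 mm above underside; on its long edges 5 mm thick cheeks, tops at 24 mm, leave a 54 mm channel along x. Two 17 mm holes, at own (x, y) = (+49, 0) and (-49, 0) mm. Flanges differ only in holes. Half-turn symmetric. Origin: underside centre, z up.
- head: Loose pale dogwood mallet head, a square bar 180 x 48 x 48 mm, long along its x, about 0.33 kg. In the middle of its top a hollow round spigot, 32 mm outside, 10 mm high (top 58 mm above underside), rim tapered outside; its 25 mm bore goes down to a floor 20 mm above the underside. Half-turn symmetric. Origin: centre of underside, z up.
- ferrule: Loose brass ferrule, a plain ring 43 mm outside, 37 mm inside diameter, 16 mm high, lying flat on the bench, 60 g. Origin: centre of underside, z along its axis.
- shaft: Loose walnut shaft section, a round bar 20 mm thick and 90 mm long standing upright on the bench on its tapered end (tapered over the lowest 5 mm to 13 mm), 50 g. Origin: centre of its lower end, z along its axis, up.
There are look-alikes about, which are no part of the job. Of the things like the ferrule, leave any that is green or white; of the rest the smaller one is meant.

How it is judged:
On the way, in this order (a step that is already met when the one before it is completed fails the run):
1. the matching flange sits flat on the stud plate, over its studs (horizontal distance between flange_b and stud_plate below 0.008 m and z of flange_b in the frame of stud_plate between 0.007 and 0.0125 m and angle between the x axis of flange_b and the x axis of stud_plate, either way round below 0.15 rad and angle between flange_b's own z axis and vertical below 0.06 rad), for 0.2 s.
2. the head lies seated in the flange's channel (all of step 1 and horizontal distance between head and flange_b below 0.015 m and y of head in the frame of flange_b between -0.006 and 0.006 m and z of head in the frame of flange_b between 0.013 and 0.019 m and angle between the x axis of head and the x axis of flange_b, either way round below 0.15 rad and angle between head's own z axis and vertical below 0.06 rad), for 0.2 s.
3. the ferrule sits flat on the head round the spigot (all of step 2 and horizontal distance between ferrule and head below 0.007 m and z of ferrule in the frame of head between 0.045 and 0.051 m and angle between ferrule's own z axis and vertical below 0.1 rad), for 0.2 s.
4. the shaft section stands home in the bore (all of step 3 and horizontal distance between shaft and head below 0.009 m and z of shaft in the frame of head between 0.015 and 0.025 m and angle between shaft's own z axis and vertical below 0.25 rad), for 0.2 s.
At the end, for the whole second after the job is handed in: Matching flange flat on the plate over the studs (8 mm, 0.15 rad); head flat on its seat in the channel (15 mm along, 6 mm across); ferrule flat on the head round the spigot (7 mm); shaft upright in the bore (9 mm, 0.25 rad), end within 5 mm of its floor; all at rest (all of step 4 and linear speed of each of flange_b, head, ferrule, shaft below 0.02 m/s); the robot touches nothing.
It fails at once if another flange is moved by more than 40 mm (distance of any of flange_a, flange_c from where it was at the start of the episode above 0.04 m).
It also fails if it takes over 138 s, if anything falls off the work surface, if the arm or the gripper's body presses on something with over 40 N, if the wrist force passes 120 N, or if a joint passes its speed limit or range.

ROBOT

A 6-joint arm with a two-finger parallel gripper is mounted at the origin on the work surface. World frame = base frame: x ahead of the robot, y to its left, z up, the work surface at z = 0. Lengths are in m, angles in rad, forces in N, time in s.
With the tool pointing down it reaches from about 0.3 to 1 m from the base axis. Payload 5.1 kg.
Tool frame: the origin (TCP) lies on the centre line of the jaws, within the pads' length; the fingertips stand 19 mm ahead of it and the grasp point (between the pads) is the TCP (finger_overhang is the distance from the TCP to the fingertips, in m); z points along the fingers, x is the direction in which the jaws open and shut, and the axes are right-handed (so a half turn about z gives the same grasp; the last joint's range is limited). The gripper opens to 95 mm and grips with 3 to 60 N. Pads are 20 mm wide; open, the fingers measure 119 mm over their backs; the gripper's body (75 mm by 180 mm) begins 59 mm behind the grasp point.
Start: joints at [1.073, 0.124, 1.65, -0, 1.367, -0.083], TCP at [0.262, 0.595, 0.234] pointing down, gripper open.
Joint ranges: [-2.61, 2.61], [-1.02, 2.33], [0.03, 2.71], [-1.35, 4.49], [0.32, 2.68], [-2.91, 2.91]. Speed limits (rad/s): [2.57, 2.57, 3.14, 3.14, 3.14, 3.14].

INTERFACE

Orientations are given as a unit quaternion [x, y, z, w].
In Python, from workcell import * gives the robot as it stands. The module is installed in compiled form; this text tells all that it offers.
- The arm moves only by the tool step_arm, never from a script. Its argument "plan" is text: rows parted by semicolons, each of 6 numbers parted by spaces: the shift along the tool's x, y, z in mm, then the turn, a rotation vector about the tool's x, y, z in degrees. A call has 1 to 20 rows; each row is the pose to reach, as a shift and turn from the pose commanded when the call began, along the tool's axes at that moment; what a row does not reach only later rows make up. A row lasts 1/8 s, in which the tool goes at most 62.5 mm and 10.7 degrees, less where a joint would pass 70% of its speed; a pose out of reach is approached as far as the arm can. A call with a gripper value outside its range is refused whole. "jaw" is the gripper command: -1 is shut, 1 is fully open, values between are in proportion, set as the call begins (left out, the last holds). The fingers move at their own pace and stop on an object; the grip force is fixed at half the most. Time passes only in rows, so rows that repeat a pose let the fingers close. It gives the time, the measured TCP pose, the force and the opening at its end, in the units of the state.
- sense(): the state, without advancing time (a new reading comes with each control period).
- camera(name): name is "side" or "top" or "wrist"; returns the picture (384x512x3 uint8, red, green, blue); there is no depth.
- get_calibration(name): a dict with "fx", "fy", "cx", "cy" (pixels), "R" (3x3) and "t" (3): a world point X has camera coordinates R X + t. Camera axes: x right, y down, z forward; pixel columns grow to the right and rows downward; lengths in m; the calibration is good to about 2 mm. A picture is of the moment at which its call begins: read the wrist's pose just before it. get_calibration takes no time and is no camera call; for the wrist camera it gives the pose at the moment of the call.
- job_done(): hands the job in, once; it reports no verdict.
The state is a dict: "time": time; "qpos": joint angles; "joint_velocities": joint speeds; "joint_efforts": joint torques, N m; "position": TCP position; "ee_rot": TCP orientation; "force": force on the tool from outside, world axes, zero at the start; "moment": the same for the moment, N m; "finger_gap": finger opening in m.
Only numpy, scipy, OpenCV 4.12 (cv2) and the standard library are available. Lean on these libraries where they do the work, as an engineer would, in place of code of your own. Each camera call takes 0.05 s, during which the arm holds its last target.

## Working session

There is one attempt and no reset: what is moved stays moved. The work goes in short steps, Python scripts to look and compute and a tool call to move; the robot and the scene stay as the last step left them, time stands still between calls to the robot, and variables do not carry over. Pictures are saved under pics/ and viewed, and the job is handed in when it is done.

Besides the shell and the picture viewer there is one more tool, called after "Call:" as name(argument=value, ...) on one line, values as JSON. step_arm: Moves the arm, as the interface text tells. Its arguments: {"type":"object","properties":{"plan":{"type":"string"},"jaw":{"type":"number"}},"required":["plan"]}

```bash
mkdir -p pics; python3 - <<'E'
from workcell import *
import cv2
s=sense();print(s['time'],s['position'],s['ee_rot'],s['finger_gap'])
for n in ['top','side','wrist']:
    c=get_calibration(n);print(n,c)
    cv2.imwrite(f'pics/{n}0.png',camera(n)[:,:,::-1])
E
```

```text
0.0 [0.26169754 0.59434992 0.23240945] [ 8.37557192e-01  5.46348713e-01 -8.95625586e-04  4.81322301e-04] 0.0946603946059349
top {'fx': 415.909311328026, 'fy': 415.909311328026, 'cx': 255.65512711522717, 'cy': 192.08428396326562, 'R': array([[-0.02218318, -0.99952228,  0.02152031],
       [-0.99211201,  0.01935212, -0.12385174],
       [ 0.12337611, -0.02409799, -0.99206735]]), 't': array([0.00489793, 0.61674101, 1.08993452])}
side {'fx': 348.59937791566256, 'fy': 348.59937791566256, 'cx': 258.9387959956611, 'cy': 190.23462731761498, 'R': array([[-0.87574196, -0.4823657 ,  0.01998372],
       [-0.35629592,  0.61782049, -0.70096438],
       [ 0.32577482, -0.62098404, -0.71291626]]), 't': array([0.51419035, 0.23369502, 0.70248014])}
wrist {'fx': 299.23402728550656, 'fy': 299.23402728550656, 'cx': 254.0818083658278, 'cy': 190.77916307322997, 'R': array([[ 0.40287068,  0.91525616, -0.00117169],
       [ 0.89020409, -0.39154533,  0.23287107],
       [ 0.21267791, -0.09485997, -0.97250691]]), 't': array([-0.6495938 , -0.02662437,  0.38939759])}
```

View pics/top0.png

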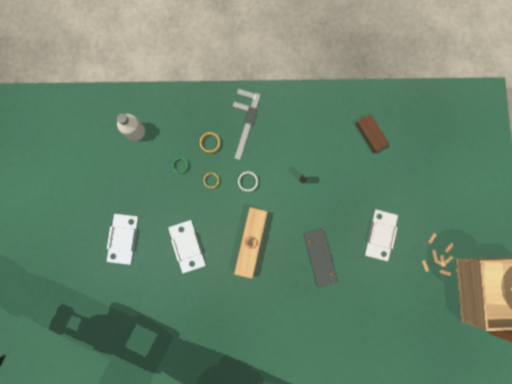

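View pics/side0.png

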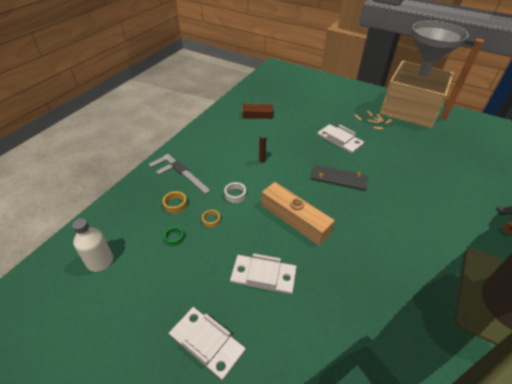

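View pics/wrist0.png

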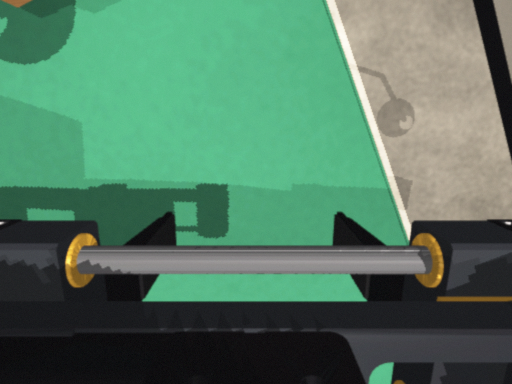

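The top view shows flanges at about (122,239), (187,246) and (382,236). The head is at (251,243), the plate at (320,258), the small brass ring at (211,181) and the shaft at (303,179). I'll enlarge the crops next.

```bash
python3 - <<'E'
import cv2,numpy as np
im=cv2.imread('pics/top0.png')
def c(x,y,w,h):
    return cv2.resize(im[y:y+h,x:x+w],(400,300),interpolation=cv2.INTER_CUBIC)
a=np.vstack([np.hstack([c(90,205,80,60),c(150,215,80,60)]),np.hstack([c(340,205,80,60),c(280,228,80,60)])])
cv2.imwrite('pics/crop1.png',a)
a=np.vstack([np.hstack([c(211,213,80,60),c(180,150,80,60)]),np.hstack([c(270,150,80,60),c(150,130,80,60)])])
cv2.imwrite('pics/crop2.png',a)
E
```

```text
(no output)
```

View pics/crop1.png

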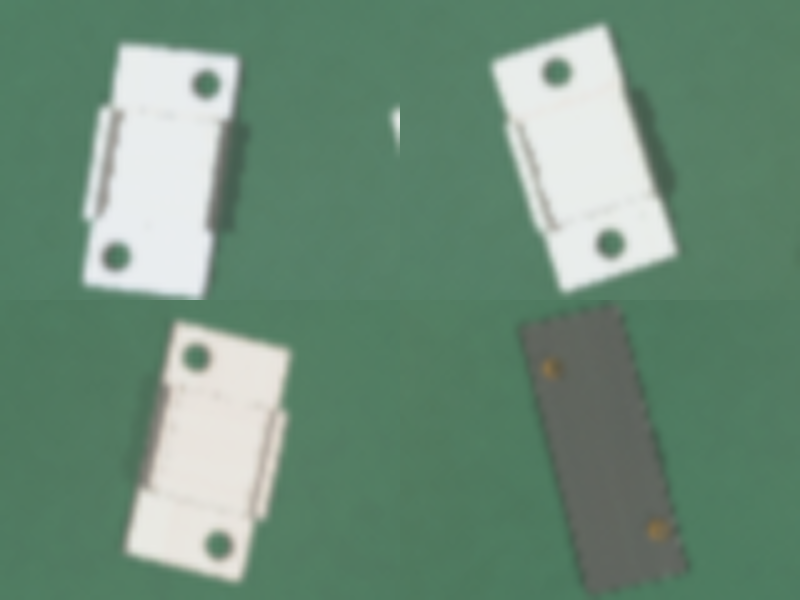

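View pics/crop2.png

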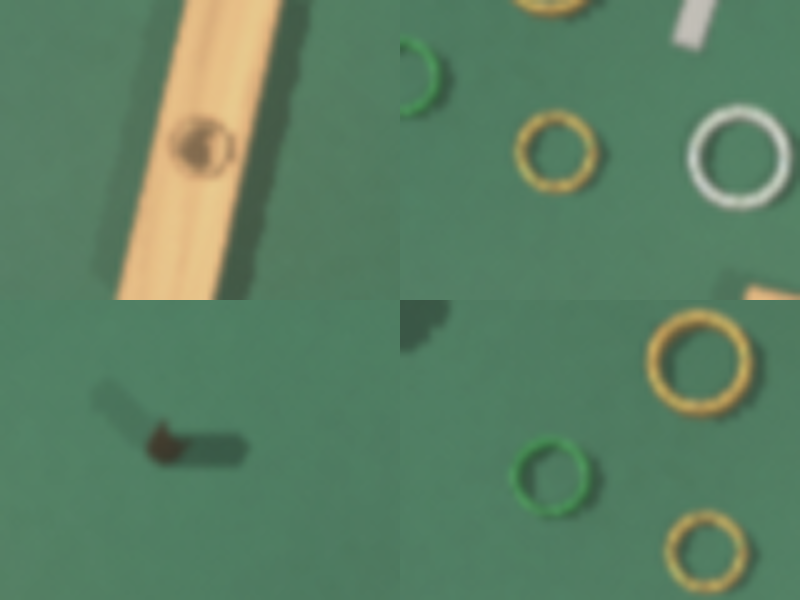

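```bash
cat > h.py <<'E'
import cv2,numpy as np
from workcell import *
def ray(c,u,v,z):
    d=np.array([(u-c['cx'])/c['fx'],(v-c['cy'])/c['fy'],1.]);R=np.array(c['R']);t=np.array(c['t'])
    C=-R.T@t;w=R.T@d;return C+w*(z-C[2])/w[2]
def proj(c,X):
    p=np.array(c['R'])@np.array(X)+c['t'];return p[0]/p[2]*c['fx']+c['cx'],p[1]/p[2]*c['fy']+c['cy']
def toolR():
    from scipy.spatial.transform import Rotation as Ro
    s=sense();return Ro.from_quat(s['ee_rot']).as_matrix(),np.array(s['position'])
def yawdeg(x,y): return np.degrees(np.arctan2(y,x))
def rel(target,yaw_close):
    """shift in tool mm & turn about tool z in deg to put TCP at target with jaw axis along world yaw (deg)"""
    R,p=toolR();d=R.T@(np.array(target)-p)*1000
    cur=np.degrees(np.arctan2(R[1,0],R[0,0]))
    e=(yaw_close-cur+90)%180-90   # world ccw
    print('shift',d.round(1),'turn z',round(-e,1),'(tool down: -world), cur yaw',round(cur,1),'q6',np.round(sense()['qpos'],2),'t',sense()['time'])
E
python3 - <<'E'
from h import *
im=cv2.imread('pics/top0.png');c=get_calibration('top')
hsv=cv2.cvtColor(im,cv2.COLOR_BGR2HSV)
def comps(m,amin):
    n,l,st,ce=cv2.connectedComponentsWithStats(m.astype('uint8'))
    return [(l==i) for i in range(1,n) if st[i,4]>=amin and 90<st[i,0]+0 <450 and st[i,1]>85 and st[i,1]+st[i,3]<300]
def rect(m,z,name):
    cn,_=cv2.findContours(m.astype('uint8'),cv2.RETR_EXTERNAL,cv2.CHAIN_APPROX_NONE)
    cn=max(cn,key=len).reshape(-1,2)
    P=np.array([ray(c,u,v,z)[:2] for u,v in cn],'float32')*1000
    r=cv2.minAreaRect(P);b=cv2.boxPoints(r)
    e=max([b[1]-b[0],b[2]-b[1]],key=np.linalg.norm)
    print(name,'ctr',np.round(r[0],1),'size',np.round(r[1],1),'yaw',yawdeg(*e).round(1), 'px',cn.mean(0).round())
H,S,V=[hsv[:,:,i].astype(int) for i in range(3)]
for m in comps((S<40)&(V>180),200): rect(m,.008,'white')
for m in comps((S<60)&(V<110)&(V>60),200): rect(m,.010,'dark')
for m in comps((H<25)&(S>60)&(V>120),60): rect(m,.048 if m.sum()>1000 else .016,'wood/brass')
for m in comps((H<22)&(S>60)&(V<100),10): rect(m,.09,'brown')
E
```

```text
white ctr [ 493.8 -356.2] size [ 69.6 131.6] yaw -15.8 px [382. 235.]
white ctr [500.3 362.1] size [ 70.  131.9] yaw -7.9 px [121. 239.]
white ctr [475.1 185.7] size [131.3  67.5] yaw 17.1 px [186. 246.]
dark ctr [ 437.8 -181.3] size [150.3  58.2] yaw 12.3 px [320. 258.]
wood/brass ctr [482.6   8.3] size [ 50.7 181.9] yaw -14.3 px [251. 242.]
wood/brass ctr [ 425.3 -512.1] size [55.7 33.4] yaw 69.3 px [441. 258.]
brown ctr [ 751.3 -302.1] size [88.9  8.9] yaw 31.7 px [366. 138.]
```

```bash
python3 - <<'E'
from h import *
rel([.494,-.356,.17],74.2)
c=get_calibration('wrist');R,p=toolR()
print('cam in tool',R.T@(-np.array(c['R']).T@c['t']-p)*1000, 'cam axes in tool\n',(np.array(c['R'])@R).round(3))
im=cv2.imread('pics/top0.png');c=get_calibration('top')
hsv=cv2.cvtColor(im,cv2.COLOR_BGR2HSV)
H,S,V=[hsv[:,:,i].astype(int) for i in range(3)]
def cc(m,z,x0,y0,x1,y1):
    mm=np.zeros_like(m);mm[y0:y1,x0:x1]=m[y0:y1,x0:x1]
    ys,xs=np.nonzero(mm);r=cv2.minEnclosingCircle(np.stack([xs,ys],1).astype('float32'))
    print(r,len(xs),'world',ray(c,*r[0],z).round(4))
m=(H<35)&(S>100)
print(hsv[181,203],hsv[150,240],hsv[179,303])
cc(m,.012,195,166,228,196); cc(m,.012,195,125,228,156)
s=(H<25)&(V<110)
ys,xs=np.nonzero(s[165:195,285:320]);print('shaft',np.median(xs)+285,np.median(ys)+165,len(xs),[ray(c,np.median(xs)+285,np.median(ys)+165,z).round(3) for z in(.05,.09)])
E
```

```text
shift [-776.2  595.6   63.8] turn z -8.0 (tool down: -world), cur yaw 66.2 q6 [ 1.07  0.12  1.65  0.    1.37 -0.08] t 0.15
cam in tool [   0.28756196  -64.87427368 -151.58260597] cam axes in tool
 [[ 1.    -0.    -0.001]
 [ 0.     0.972 -0.233]
 [ 0.001  0.233  0.972]]
[ 35  91 149] [ 22  15 192] [24 66 62]
((210.52127075195312, 180.1170196533203), 7.712231636047363) 55 world [0.6559 0.1161 0.012 ]
((209.4242401123047, 142.18182373046875), 10.449150085449219) 140 world [0.7639 0.1183 0.012 ]
shaft 302.0 179.0 6 [array([ 0.648, -0.134,  0.05 ]), array([ 0.642, -0.128,  0.09 ])]
```

Call:
step_arm(plan="-776 596 64 0 0 -8;-776 596 64 0 0 -8;-776 596 64 0 0 -8;-776 596 64 0 0 -8;-776 596 64 0 0 -8;-776 596 64 0 0 -8;-776 596 64 0 0 -8;-776 596 64 0 0 -8;-776 596 64 0 0 -8;-776 596 64 0 0 -8;-776 596 64 0 0 -8;-776 596 64 0 0 -8;-776 596 64 0 0 -8;-776 596 64 0 0 -8;-776 596 64 0 0 -8;-776 596 64 0 0 -8;-776 596 64 0 0 -8;-776 596 64 0 0 -8;-776 596 64 0 0 -8")

```text
time: 2.52
position: [0.4946, -0.3542, 0.1697]
ee_rot: [0.797, 0.604, 0.0, -0.0]
force: [-0.0, 0.3, 0.4]
finger_gap: 0.0951
```

```bash
python3 - <<'E'
from h import *
c=get_calibration('wrist');im=camera('wrist')[:,:,::-1];cv2.imwrite('pics/w1.png',im)
rel([.494,-.356,.17],74.2)
s=sense();print(s['position'],s['force'])
E
```

```text
shift [-1.8 -0.2 -0.1] turn z 0.1 (tool down: -world), cur yaw 74.3 q6 [-0.71  0.08  1.81  0.    1.25 -2.01] t 2.575
[ 0.49467625 -0.35428377  0.16986453] [ 1.37519914 -0.00778279 -0.06415158]
```

View pics/w1.png

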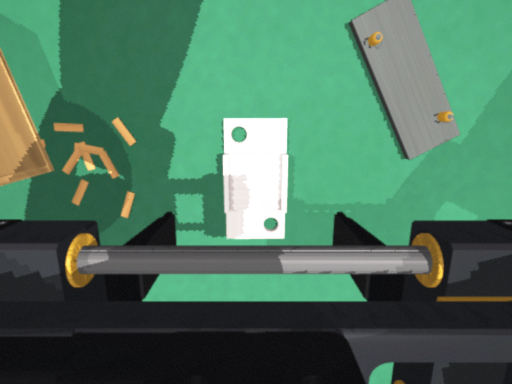

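The wrist view shows flange_b at about (255,178) with holes at (239,134) and (270,224). The plate is upper right, with studs at (374,40) and (444,117).

```bash
cat >> h.py <<'E'
def largest(m,roi,z,c,name,show=True):
    mm=np.zeros(m.shape,'uint8');x0,y0,x1,y1=roi;mm[y0:y1,x0:x1]=m[y0:y1,x0:x1]
    cn,_=cv2.findContours(mm,cv2.RETR_EXTERNAL,cv2.CHAIN_APPROX_NONE)
    cn=max(cn,key=cv2.contourArea).reshape(-1,2)
    P=np.array([ray(c,u,v,z)[:2] for u,v in cn],'float32')*1000
    r=cv2.minAreaRect(P);b=cv2.boxPoints(r)
    e=max([b[1]-b[0],b[2]-b[1]],key=np.linalg.norm);y=(yawdeg(*e)+90)%180-90
    print(name,'ctr',np.round(r[0],1),'size',np.round(r[1],1),'yaw',y.round(1))
    return r,y
def cent(m,roi,z,c,name):
    x0,y0,x1,y1=roi;ys,xs=np.nonzero(m[y0:y1,x0:x1]);u,v=(xs.min()+xs.max())/2+x0,(ys.min()+ys.max())/2+y0
    w=ray(c,u,v,z)*1000;print(name,len(xs),'px',u.round(1),v.round(1),'world',w.round(1));return w
def HSV(im): 
    h=cv2.cvtColor(np.ascontiguousarray(im),cv2.COLOR_BGR2HSV);return [h[:,:,i].astype(int) for i in range(3)]
E
python3 - <<'E'
from h import *
c=get_calibration('wrist');im=cv2.imread('pics/w1.png');H,S,V=HSV(im)
W=(S<60)&(V>120)
largest(W,(215,110,300,240),.008,c,'flange all')
# end tabs only
G=(S>=90)
a=cent(G,(231,126,248,143),.008,c,'h1');b=cent(G,(262,216,279,233),.008,c,'h2')
print('mid',(a+b)/2,'dist',np.linalg.norm(a-b),'hole yaw',yawdeg(*(a-b)[:2]),'-> x yaw',yawdeg(*(a-b)[:2])-yawdeg(49,17))
# tab edges
for rr in range(122,150,5):
    xs=np.nonzero(W[rr,200:320])[0]+200;print(rr,xs.min(),xs.max(),[ray(c,u,rr,.008)[:2].round(4) for u in (xs.min(),xs.max())])
B=(H<25)&(S>120)&(V>120)
a=cent(B,(364,30,385,48),.018,c,'s1');b=cent(B,(434,106,456,124),.018,c,'s2')
print('mid',(a+b)/2,'dist',np.linalg.norm(a-b),'yaw',yawdeg(*(a-b)[:2])-yawdeg(49,17))
largest((S<70)&(V<140),(345,0,470,165),.010,c,'plate')
E
```

```text
flange all ctr [ 494.5 -352.9] size [ 69.7 130.6] yaw -15.7
h1 160 px 238.5 134.0 world [ 442.5 -355.8    8. ]
h2 107 px 270.0 223.0 world [ 544.8 -349.5    8. ]
mid [ 493.65080696 -352.65175396    8.        ] dist 102.49788466848636 hole yaw -176.51053190698573 -> x yaw -195.64417511289122
122 223 286 [array([ 0.4267, -0.3676]), array([ 0.444 , -0.3057])]
127 223 286 [array([ 0.4314, -0.3691]), array([ 0.4489, -0.3069])]
132 223 286 [array([ 0.4362, -0.3706]), array([ 0.4538, -0.3081])]
137 223 286 [array([ 0.4411, -0.372 ]), array([ 0.4587, -0.3094])]
142 224 286 [array([ 0.4463, -0.3725]), array([ 0.4636, -0.3107])]
147 224 286 [array([ 0.4512, -0.3741]), array([ 0.4686, -0.3119])]
s1 103 px 374.5 38.5 world [ 392.6 -208.8   18. ]
s2 105 px 444.5 116.5 world [ 480.7 -155.1   18. ]
mid [ 436.65042479 -181.92882655   18.        ] dist 103.27192388581832 yaw -167.781410999326
plate ctr [ 441.9 -205.3] size [149.   11.4] yaw 12.4
```

Call:
step_arm(plan="1.4 -1.4 60 0 0 0;1.4 -1.4 120 0 0 0;1.4 -1.4 146 0 0 0;1.4 -1.4 146 0 0 0;1.4 -1.4 146 0 0 0")

```text
time: 3.2
position: [0.494, -0.3532, 0.0242]
ee_rot: [0.797, 0.604, 0.0, 0.0]
force: [-0.1, -0.0, 1.7]
finger_gap: 0.0949
```

Call:
step_arm(plan="0 0 0 0 0 0;0 0 0 0 0 0;0 0 0 0 0 0;0 0 0 0 0 0;0 0 0 0 0 0;0 0 0 0 0 0", jaw=-1)

```text
time: 3.95
position: [0.4938, -0.3536, 0.0238]
ee_rot: [0.797, 0.603, 0.0, -0.0]
force: [0.1, 1.9, 2.5]
finger_gap: 0.0638
```

Call:
step_arm(plan="0 0 -40 0 0 0;0 0 -80 0 0 0;0 0 -80 0 0 0;0 0 -80 0 0 0")

```text
time: 4.45
position: [0.4926, -0.353, 0.1013]
ee_rot: [0.797, 0.603, -0.0, -0.002]
force: [0.1, 0.6, -4.6]
finger_gap: 0.0637
```

```bash
python3 - <<'E'
from h import *
s=sense();print(s['position'],s['force'],s['finger_gap'])
rel([.437,-.1817,.080],102.3)
E
```

```text
[ 0.49258527 -0.3529687   0.10130274] [ 0.08400945  0.55185535 -4.61882619] 0.06373147449327482
shift [ 149.7 -100.    21.8] turn z -28.1 (tool down: -world), cur yaw 74.2 q6 [-0.71  0.15  1.86 -0.    1.14 -2.01] t 4.45
```

Call:
step_arm(plan="50 -33 0 0 0 -9;100 -67 0 0 0 -18;150 -100 10 0 0 -28;150 -100 21 0 0 -28;150 -100 21 0 0 -28;150 -100 21 0 0 -28;150 -100 21 0 0 -28")

```text
time: 5.32
position: [0.4389, -0.1834, 0.0831]
ee_rot: [0.628, 0.778, 0.0, 0.0]
force: [0.1, 0.5, -3.3]
finger_gap: 0.0641
```

```bash
python3 - <<'E'
from h import *
im=camera('wrist')[:,:,::-1];cv2.imwrite('pics/w2.png',im)
im=camera('top')[:,:,::-1];cv2.imwrite('pics/t2.png',cv2.resize(im[200:300,270:370],(600,600),interpolation=2))
im=camera('side')[:,:,::-1];cv2.imwrite('pics/s2.png',cv2.resize(im[130:220,270:400],(780,540),interpolation=2))
rel([.437,-.1817,.080],102.3)
E
```

```text
shift [ 1.5 -1.3  3. ] turn z -0.1 (tool down: -world), cur yaw 102.2 q6 [-0.51 -0.12  2.16 -0.    1.1  -2.29] t 5.475
```

View pics/w2.png

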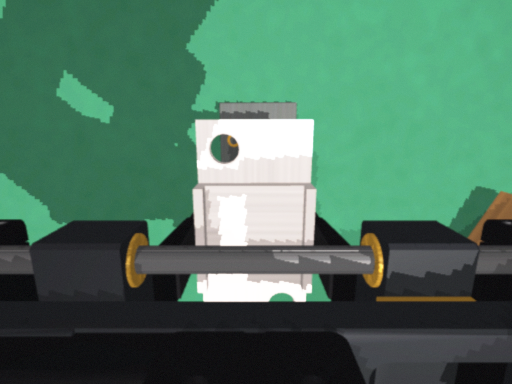

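View pics/s2.png

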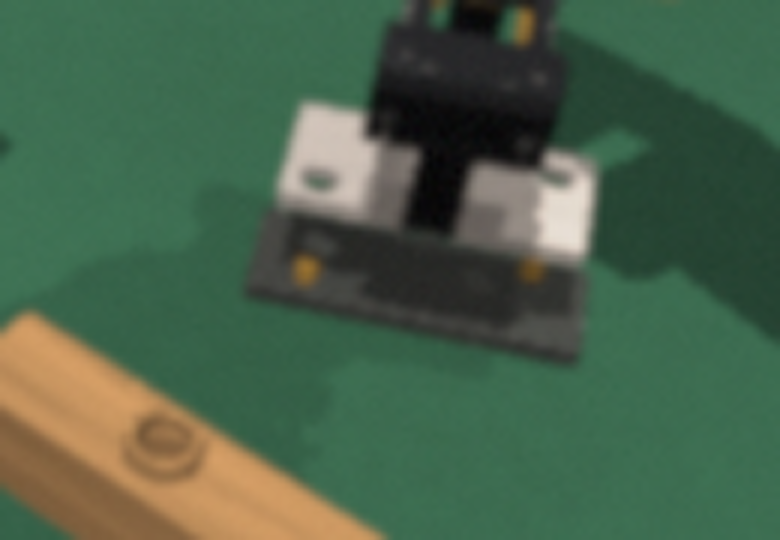

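The wrist view shows the far hole at (225,149) with a stud visible through it near (233,142). I'll check where that hole is predicted to land.

```bash
python3 - <<'E'
from h import *
c=get_calibration('wrist');im=cv2.imread('pics/w2.png');H,S,V=HSV(im);R,p=toolR()
W=(S<60)&(V>120)
xs=np.nonzero(W[122:182,:].any(0))[0]
h=cent(~W,(207,131,243,167),p[2]-.016,c,'hole')
print('hole in tool',R.T@(h-p*1000))
B=(H<25)&(S>150)&(V>100)
s=cent(B,(215,131,243,167),.02,c,'stud(part)')
for rr in (124,130,170,178):
    x=np.nonzero(W[rr,150:350])[0]+150;print(rr,x.min(),x.max(),(R.T@(ray(c,x.min(),rr,p[2]-.016)-p)*1000).round(1),(R.T@(ray(c,x.max(),rr,p[2]-.016)-p)*1000).round(1))
x=[np.nonzero(W[50:180,u])[0].min()+50 for u in (205,230,280,305)];print('far edge',x,(R.T@(ray(c,255,x[1],p[2]-.016)-p)*1000).round(1))
E
```

```text
hole 591 px 224.0 148.0 world [ 394.2 -209.5   67. ]
hole in tool [-16.56046298 -49.03720649  15.98530304]
stud(part) 33 px 232.0 141.0 world [ 393.5 -208.5   20. ]
124 195 313 [-32.1 -62.1  16. ] [ 32.4 -62.1  16. ]
130 195 313 [-32.3 -58.9  16. ] [ 32.6 -58.9  16. ]
170 197 311 [-32.1 -36.6  16. ] [ 32.4 -36.6  16. ]
178 197 310 [-32.4 -32.   16. ] [ 32.1 -32.   16. ]
far edge [np.int64(119), np.int64(103), np.int64(103), np.int64(119)] [  0.7 -73.1  16. ]
```

Call:
step_arm(plan="1.5 -1.3 10 0 0 0;1.5 -1.3 22 0 0 0;1.5 -1.3 32 0 0 0;1.5 -1.3 40 0 0 0;1.5 -1.3 47 0 0 0;1.5 -1.3 50 0 0 0;1.5 -1.3 50 0 0 0;1.5 -1.3 50 0 0 0")

```text
time: 6.48
position: [0.4367, -0.1811, 0.0338]
ee_rot: [0.628, 0.778, -0.0, -0.001]
force: [-5.2, 3.2, 5.4]
finger_gap: 0.0637
```

```bash
python3 - <<'E'
from h import *
im=camera('side')[:,:,::-1];cv2.imwrite('pics/s3.png',cv2.resize(im[130:220,270:400],(780,540),interpolation=2))
rel([.437,-.1817,.034],102.3)
E
```

```text
shift [-0.7  0.2 -0.2] turn z -0.1 (tool down: -world), cur yaw 102.2 q6 [-0.51 -0.05  2.19 -0.    1.   -2.29] t 6.525
```

View pics/s3.png

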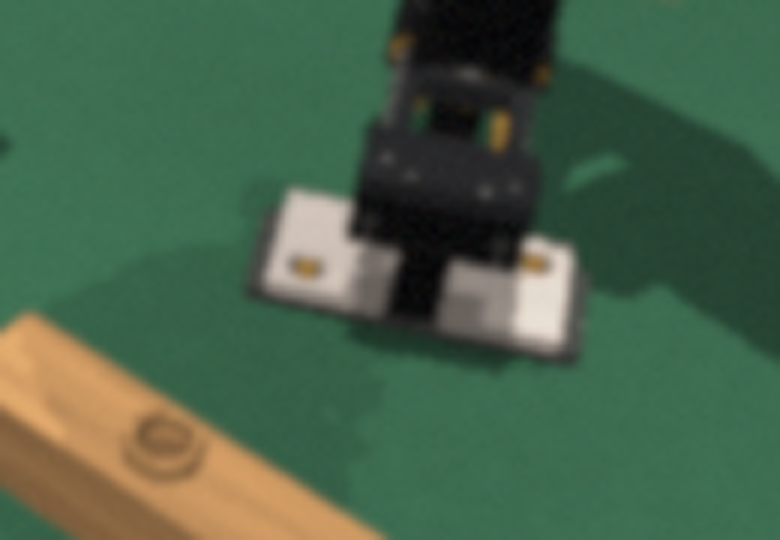

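Both studs show through the holes, at (305,266) and (533,262) in the crop. I'll release and rise.

Call:
step_arm(plan="0 0 0 0 0 0;0 0 0 0 0 0;0 0 0 0 0 0;0 0 0 0 0 0", jaw=1)

```text
time: 7.02
position: [0.4368, -0.1811, 0.0327]
ee_rot: [0.628, 0.778, 0.0, 0.0]
force: [-0.1, -0.2, -0.5]
finger_gap: 0.0941
```

Call:
step_arm(plan="0 0 -40 0 0 0;0 0 -100 0 0 0;0 0 -150 0 0 0;0 0 -150 0 0 0;0 0 -150 0 0 0")

```text
time: 7.65
position: [0.4363, -0.1809, 0.1819]
ee_rot: [0.628, 0.778, -0.0, -0.0]
force: [-0.2, -0.5, -1.5]
finger_gap: 0.0951
```

```bash
python3 - <<'E'
from h import *
c=get_calibration('wrist')
im=camera('wrist')[:,:,::-1];cv2.imwrite('pics/w4.png',im)
s=sense();print(s['position'],s['force'],s['finger_gap'])
rel([.4826,.0083,.180],-14.3+90)
E
```

```text
[ 0.4357817  -0.18060013  0.18091526] [ 0.15939472  0.30226909 -0.4710699 ] 0.09473113250987955
shift [174.7  85.8   1.1] turn z 26.5 (tool down: -world), cur yaw 102.2 q6 [-0.51 -0.24  2.09  0.    1.3  -2.29] t 7.7
```

View pics/w4.png

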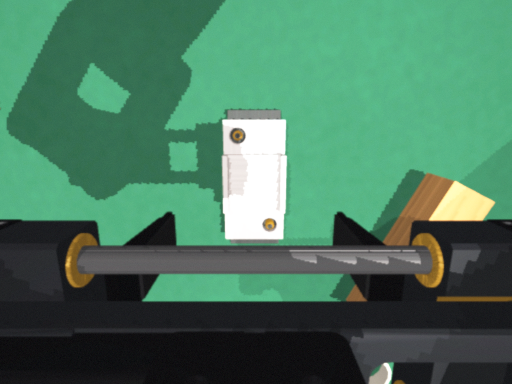

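The flange sits on the plate with studs centred in its holes at (237,135) and (269,225). Next I'll measure it and move to the head.

```bash
python3 - <<'E'
from h import *
c=get_calibration('wrist');im=cv2.imread('pics/w4.png');H,S,V=HSV(im)
W=(S<60)&(V>120)
largest(W,(215,119,300,240),.018,c,'flange')
# the pad: cheek outer edges at z .034
for rr in (165,180,195,205):
    x=np.nonzero(W[rr,200:320])[0]+200;a,b=[ray(c,u,rr,.034)*1000 for u in(x.min()-.5,x.max()+.5)];print(rr,x.min(),x.max(),np.linalg.norm(a-b).round(1),((a+b)/2).round(1))
B=(~W)
a=cent(B,(228,126,246,145),.018,c,'h1');b=cent(B,(261,216,278,234),.018,c,'h2');print((a+b)/2,yawdeg(*(a-b)[:2])-yawdeg(49,17))
E
```

```text
flange ctr [ 436.2 -180.3] size [131.3  69.2] yaw 12.0
165 222 286 65.3 [ 416.1 -184.3   34. ]
180 222 285 65.1 [ 431.2 -181.5   34. ]
195 223 285 64.9 [ 446.5 -177.7   34. ]
205 223 285 65.4 [ 456.9 -175.4   34. ]
h1 157 px 237.0 135.0 world [ 391.6 -207.6   18. ]
h2 101 px 269.0 223.5 world [ 478.8 -153.6   18. ]
[ 435.17591794 -180.59634186   18.        ] -167.3953932126249
```

Call:
step_arm(plan="58 29 0 0 0 9;117 58 0 0 0 18;175 86 0 0 0 26.5;175 86 0 0 0 26.5;175 86 0 0 0 26.5;175 86 0 0 0 26.5;175 86 0 0 0 26.5")

```text
time: 8.57
position: [0.4832, 0.0072, 0.1821]
ee_rot: [0.79, 0.613, -0.0, -0.0]
force: [0.0, -1.0, -0.0]
finger_gap: 0.0952
```

```bash
python3 - <<'E'
from h import *
c=get_calibration('wrist')
im=camera('wrist')[:,:,::-1];cv2.imwrite('pics/w5.png',im)
rel([.4826,.0083,.180],-14.3+90)
E
```

```text
shift [ 0.8 -1.   2.3] turn z -0.1 (tool down: -world), cur yaw 75.6 q6 [-0.1  -0.22  2.07 -0.    1.29 -1.42] t 8.625
```

View pics/w5.png

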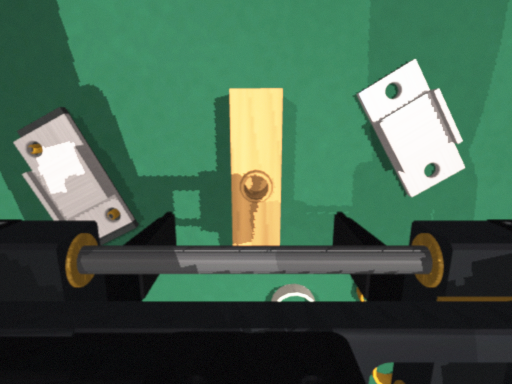

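The head is centred below the gripper, with its spigot at (256,187).

```bash
python3 - <<'E'
from h import *
c=get_calibration('wrist');R,p=toolR()
im=cv2.imread('pics/w5.png');H,S,V=HSV(im)
W=(H<30)&(S>80)&(V>70)
for rr in (100,130,160,215,240):
    x=np.nonzero(W[rr,215:300])[0]+215
    a,b=[R.T@(ray(c,u,rr,.048)-p)*1000 for u in (x.min()-.5,x.max()+.5)];print(rr,x.min(),x.max(),a.round(1),b.round(1))
y=np.nonzero(W[60:200,250])[0].min()+60;print('far end',y,(R.T@(ray(c,250,y,.048)-p)*1000).round(1))
print('spigot px 256.5,186.5',(R.T@(ray(c,256.5,186.5,.058)-p)*1000).round(1))
cv2.imwrite('pics/z5.png',cv2.resize(im[155:225,215:300],None,fx=7,fy=7,interpolation=cv2.INTER_CUBIC))
E
```

```text
100 229 282 [-23.  -81.8 134.4] [ 26.5 -81.8 134.3]
130 230 281 [-22.6 -54.8 134.3] [ 26.1 -54.8 134.3]
160 230 281 [-23.1 -26.6 134.3] [ 26.7 -26.6 134.3]
215 232 280 [-22.2  28.7 134.3] [ 26.9  28.7 134.3]
240 232 279 [-22.6  55.5 134.3] [ 26.5  55.5 134.3]
far end 88 [ -3.3 -92.2 134.4]
spigot px 256.5,186.5 [  2.7  -2.8 124.3]
```

View pics/z5.png

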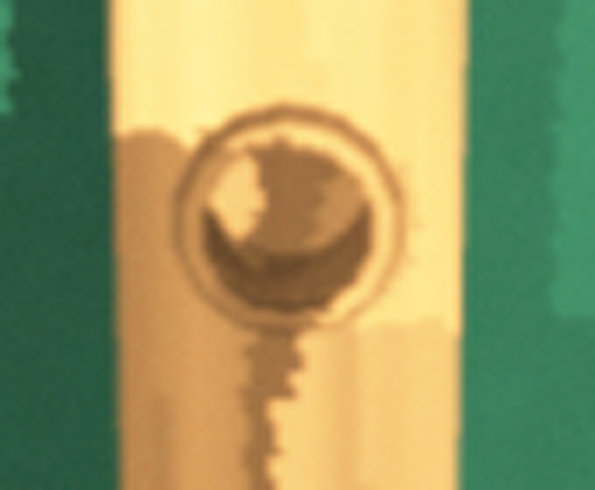

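Call:
step_arm(plan="2 -2.5 60 0 0 0;2 -2.5 115 0 0 0;2 -2.5 148 0 0 0;2 -2.5 148 0 0 0;2 -2.5 148 0 0 0")

```text
time: 9.25
position: [0.4829, 0.0102, 0.0362]
ee_rot: [0.79, 0.614, 0.001, 0.001]
force: [0.8, -0.4, 0.4]
finger_gap: 0.0949
```

Call:
step_arm(plan="0 0 0 0 0 0;0 0 0 0 0 0;0 0 0 0 0 0;0 0 0 0 0 0;0 0 0 0 0 0;0 0 0 0 0 0;0 0 0 0 0 0", jaw=-1)

```text
time: 10.12
position: [0.4816, 0.0105, 0.0347]
ee_rot: [0.789, 0.614, -0.0, 0.0]
force: [-1.0, -1.2, 1.7]
finger_gap: 0.0479
```

Call:
step_arm(plan="0 0 -40 0 0 0;0 0 -70 0 0 0;0 0 -70 0 0 0;0 0 -70 0 0 0")

```text
time: 10.62
position: [0.4805, 0.0109, 0.1029]
ee_rot: [0.789, 0.614, -0.001, -0.001]
force: [-0.0, 0.2, -2.8]
finger_gap: 0.0478
```

```bash
python3 - <<'E'
from h import *
s=sense();print(s['position'],s['force'],s['finger_gap'])
rel([.4363,-.1808,.095],102.2)
E
```

```text
[0.48050763 0.01090427 0.1028705 ] [-0.04133306  0.16646117 -2.80962402] 0.04781573665162825
shift [-196.7    4.4    7.9] turn z -26.5 (tool down: -world), cur yaw 75.7 q6 [-0.09 -0.13  2.14  0.    1.14 -1.41] t 10.625
```

Call:
step_arm(plan="-50 1 0 0 0 -8;-100 2 0 0 0 -16;-150 3 0 0 0 -24;-197 4.4 0 0 0 -26.5;-197 4.4 0 0 0 -26.5;-197 4.4 0 0 0 -26.5;-197 4.4 0 0 0 -26.5")

```text
time: 11.5
position: [0.4371, -0.18, 0.1037]
ee_rot: [0.627, 0.779, -0.0, -0.001]
force: [-0.2, -0.2, -2.9]
finger_gap: 0.0478
```

```bash
python3 - <<'E'
from h import *
im=camera('wrist')[:,:,::-1];cv2.imwrite('pics/w6.png',im)
rel([.4363,-.1808,.095],102.2)
E
```

```text
shift [-0.5 -1.2  9. ] turn z 0.1 (tool down: -world), cur yaw 102.3 q6 [-0.5  -0.16  2.15  0.    1.14 -2.29] t 11.55
```

View pics/w6.png

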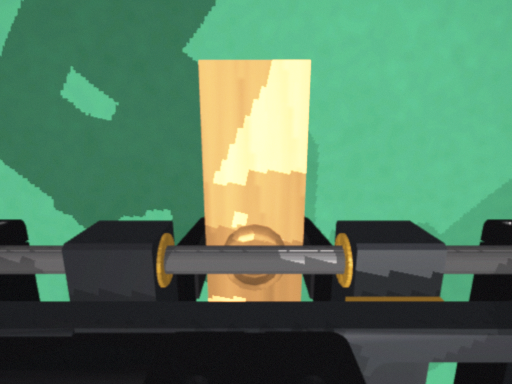

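The head is held squarely, with its far end at row 60 and its sides at columns 199–311. I'll measure the offset along it.

```bash
python3 - <<'E'
from h import *
c=get_calibration('wrist');R,p=toolR();z=p[2]+.0135
for u,v in((199.5,60),(310.5,60),(203.5,170),(307,170)): print((R.T@(ray(c,u,v,z)-p)*1000).round(1))
E
```

```text
[-23.3 -89.4 -13.4]
[ 24.4 -89.4 -13.4]
[-23.4 -41.6 -13.5]
[ 24.9 -41.6 -13.4]
```

Call:
step_arm(plan="-0.6 -1.7 0 0 0 0;-0.6 -1.7 15 0 0 0;-0.6 -1.7 27 0 0 0;-0.6 -1.7 35 0 0 0;-0.6 -1.7 40 0 0 0;-0.6 -1.7 44 0 0 0;-0.6 -1.7 44 0 0 0;-0.6 -1.7 44 0 0 0")

```text
time: 12.55
position: [0.436, -0.1824, 0.0608]
ee_rot: [0.628, 0.778, 0.0, 0.0]
force: [-0.3, -0.8, -3.4]
finger_gap: 0.0477
```

```bash
python3 - <<'E'
from h import *
im=camera('side')[:,:,::-1];cv2.imwrite('pics/s7.png',cv2.resize(im[130:220,270:400],(780,540),interpolation=2))
s=sense();print(s['position'],s['force'])
E
```

```text
[ 0.43598937 -0.18231256  0.06077976] [-0.41245149  0.08220794 -2.99394761]
```

View pics/s7.png

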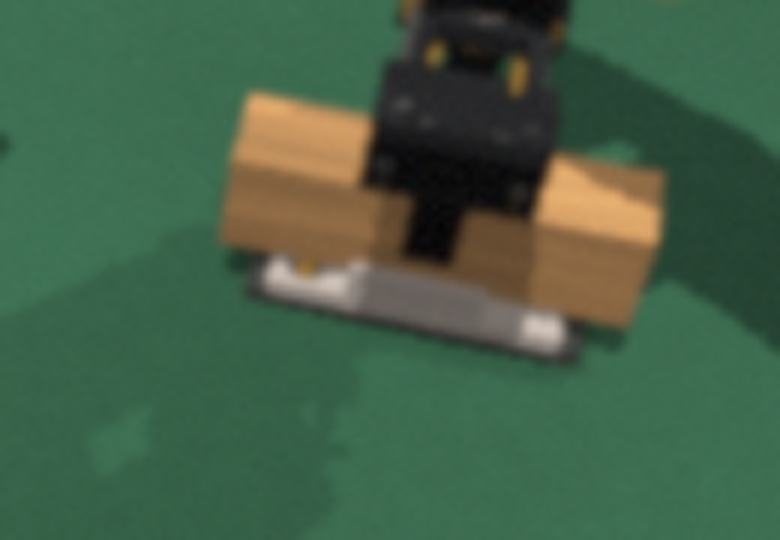

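Force shows the head still hanging, so I'll lower it slightly more.

Call:
step_arm(plan="1 0 0.5 0 0 0;1 0 1 0 0 0;1 0 1.5 0 0 0;1 0 1.5 0 0 0")

```text
time: 13.1
position: [0.4361, -0.1818, 0.0606]
ee_rot: [0.628, 0.779, -0.0, 0.0]
force: [-4.9, -0.2, 6.9]
finger_gap: 0.0477
```

Contact now reads about 10 N up, so the head is seated. I'll release and rise.

Call:
step_arm(plan="0 0 0 0 0 0;0 0 0 0 0 0;0 0 0 0 0 0;0 0 0 0 0 0", jaw=1)

```text
time: 13.6
position: [0.4356, -0.1811, 0.059]
ee_rot: [0.628, 0.778, 0.0, -0.0]
force: [-0.3, -0.3, -0.4]
finger_gap: 0.0824
```

Call:
step_arm(plan="0 0 -50 0 0 0;0 0 -100 0 0 0;0 0 -140 0 0 0;0 0 -140 0 0 0;0 0 -140 0 0 0")

```text
time: 14.22
position: [0.4353, -0.181, 0.1983]
ee_rot: [0.628, 0.778, -0.0, -0.001]
force: [-0.4, 0.7, 0.1]
finger_gap: 0.0952
```

```bash
python3 - <<'E'
from h import *
c=get_calibration('wrist');R,p=toolR();im=camera('wrist')[:,:,::-1];cv2.imwrite('pics/w8.png',im)
im2=camera('side')[:,:,::-1];cv2.imwrite('pics/s8.png',cv2.resize(im2[130:220,270:400],(780,540),interpolation=2))
print(p);z=.074
H,S,V=HSV(im);W=(H<30)&(S>80)&(V>70)
for rr in (100,150,160,215,230):
    x=np.nonzero(W[rr,205:310])[0]+205
    a,b=[ray(c,u,rr,z)*1000 for u in (x.min()-.5,x.max()+.5)];print(rr,x.min(),x.max(),(a+b)/2,np.linalg.norm(a-b))
rel([.656,.1161,.150],102.2)
E
```

```text
[ 0.43526891 -0.18100383  0.19831076]
100 225 280 [ 356.17057373 -199.13729862   74.        ] 49.505183202975665
150 228 276 [ 399.29265166 -190.30687639   74.        ] 44.99412580209355
160 228 277 [ 408.20324426 -187.91511327   74.        ] 46.27099650671571
215 229 263 [ 461.70232446 -182.80708044   74.        ] 33.839715276027306
230 230 264 [ 476.56164629 -178.68037285   74.        ] 34.25919374086876
shift [243.1 279.3  47. ] turn z 0.0 (tool down: -world), cur yaw 102.2 q6 [-0.51 -0.26  2.08  0.    1.33 -2.29] t 14.325
```

View pics/w8.png

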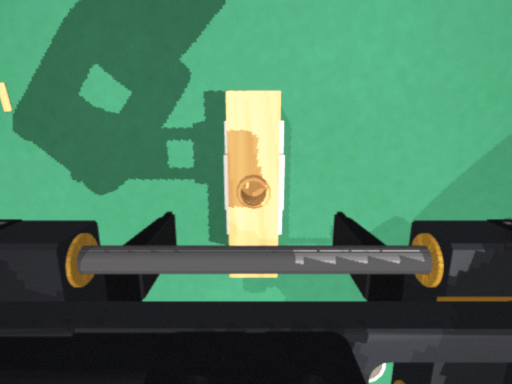

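View pics/s8.png

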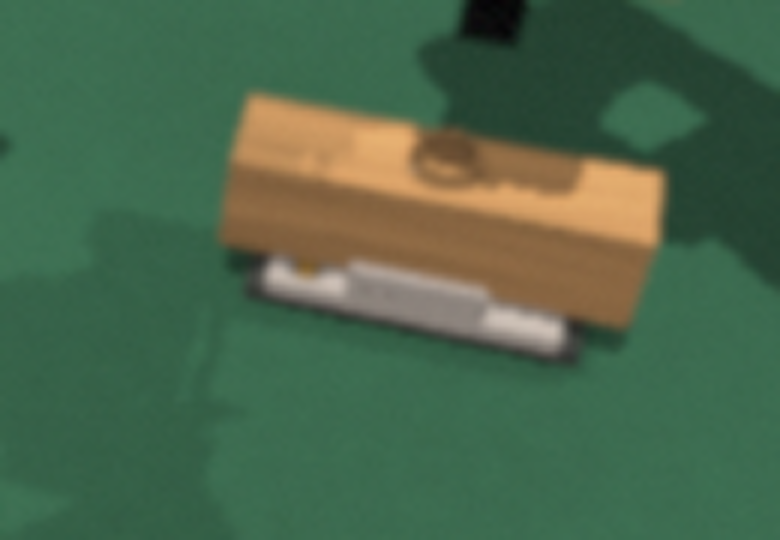

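The head lies in the channel with a cheek visible on each side. Its spigot is at about (253,191). Next is the small brass ring.

Call:
step_arm(plan="243 279 45 0 0 0;243 279 45 0 0 0;243 279 45 0 0 0;243 279 45 0 0 0;243 279 45 0 0 0;243 279 45 0 0 0;243 279 45 0 0 0;243 279 45 0 0 0;243 279 45 0 0 0", jaw=0.4)

```text
time: 15.45
position: [0.6561, 0.1143, 0.1538]
ee_rot: [0.628, 0.778, -0.0, -0.0]
force: [0.2, -1.1, -0.3]
finger_gap: 0.0664
```

```bash
python3 - <<'E'
from h import *
im=cv2.imread('pics/w8.png');cv2.imwrite('pics/z8.png',cv2.resize(im[160:225,210:295],None,fx=8,fy=8,interpolation=cv2.INTER_CUBIC))
c=get_calibration('wrist');R,p=toolR();im=camera('wrist')[:,:,::-1];cv2.imwrite('pics/w9.png',im)
rel([.656,.1161,.150],102.2)
E
```

```text
shift [1.9 0.1 4.3] turn z -0.1 (tool down: -world), cur yaw 102.1 q6 [ 0.09  0.22  1.68 -0.    1.24 -1.69] t 15.5
```

View pics/w9.png

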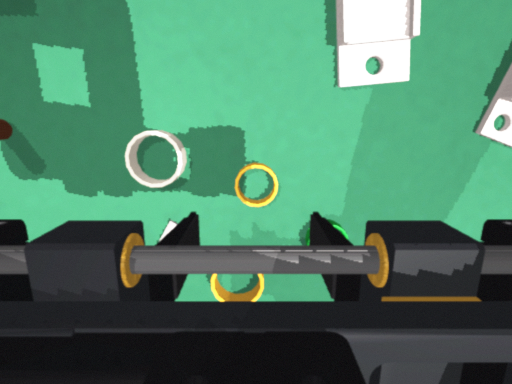

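View pics/z8.png

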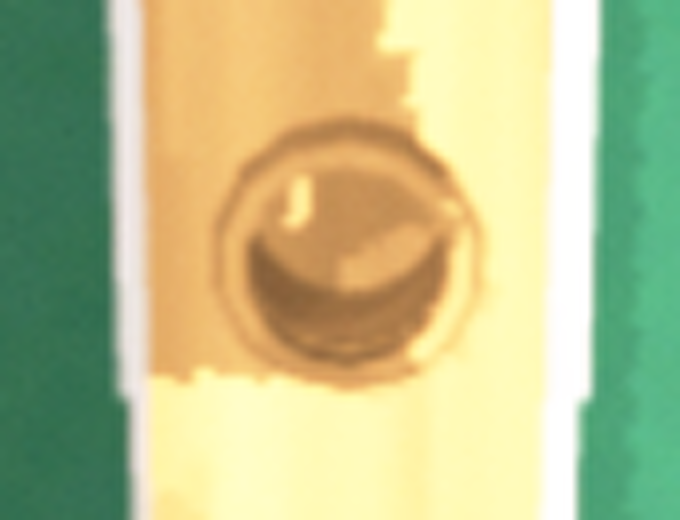

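The brass ring is at (257,185), the white ring at (156,158) and the green one by the right finger at about (335,235). The bore rim was at about (253,192.5) in the previous picture.

```bash
python3 - <<'E'
from h import *
c=get_calibration('wrist');R,p=toolR()
im=cv2.imread('pics/w9.png');H,S,V=HSV(im)
B=((H>10)&(H<32)&(S>140)&(V>120))
ys,xs=np.nonzero(B[155:215,228:290]);print(xs.min()+228,xs.max()+228,ys.min()+155,ys.max()+155)
(u,v),r=cv2.minEnclosingCircle(np.stack([xs+228,ys+155],1).astype('float32'));print(u,v,r)
for z in (.012,.016): 
  w=ray(c,u,v,z); print(w.round(4),'tool',(R.T@(w-p)*1000).round(1),'radius mm',r/c['fx']*1000*(p[2]+.135-z))
# bore from w8
c8=dict(c);C=-np.array(c['R']).T@c['t'];p8=np.array([.43527,-.18100,.19831]);C8=C-p+p8
c8['t']=-np.array(c['R'])@C8
print('bore',ray(c8,253.1,192.6,.084).round(4))
E
```

```text
235 275 163 205
255.78421020507812 184.2894744873047 21.623279571533203
[0.655 0.116 0.012] tool [  2.1  -0.9 142.3] radius mm 20.035097865276438
[0.6541 0.1158 0.016 ] tool [  2.   -1.8 138.3] radius mm 19.74604946035153
bore [ 0.4361 -0.1814  0.084 ]
```

Call:
step_arm(plan="2 -1.2 55 0 0 0;2 -1.2 105 0 0 0;2 -1.2 132 0 0 0;2 -1.2 132 0 0 0;2 -1.2 132 0 0 0")

```text
time: 16.12
position: [0.6554, 0.1163, 0.0229]
ee_rot: [0.628, 0.778, 0.0, 0.0]
force: [0.1, -0.4, -0.3]
finger_gap: 0.067
```

Call:
step_arm(plan="0 0 0 0 0 0;0 0 0 0 0 0;0 0 0 0 0 0;0 0 0 0 0 0;0 0 0 0 0 0;0 0 0 0 0 0", jaw=-1)

```text
time: 16.88
position: [0.6554, 0.117, 0.0224]
ee_rot: [0.628, 0.778, -0.0, 0.0]
force: [-0.2, -0.8, 3.0]
finger_gap: 0.0423
```

Call:
step_arm(plan="0 0 -50 0 0 0;0 0 -110 0 0 0;0 0 -140 0 0 0;0 0 -140 0 0 0;0 0 -140 0 0 0")

```text
time: 17.5
position: [0.654, 0.117, 0.1597]
ee_rot: [0.628, 0.778, -0.001, -0.001]
force: [0.7, -0.4, -0.6]
finger_gap: 0.0422
```

```bash
python3 - <<'E'
from h import *
im=camera('wrist')[:,:,::-1];cv2.imwrite('pics/w10.png',im)
rel([.4361,-.1814,.145],102.2);print(sense()['finger_gap'])
E
```

```text
shift [-245.5 -275.8   15.1] turn z 0.0 (tool down: -world), cur yaw 102.2 q6 [ 0.1   0.21  1.68  0.    1.25 -1.69] t 17.55
0.042071045315189376
```

View pics/w10.png

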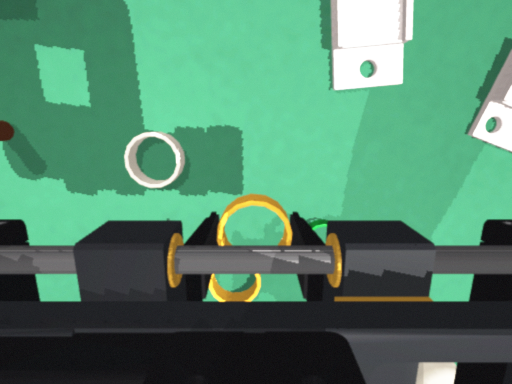

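The ring is held flat between the fingers, with its far rim at row 196.

```bash
python3 - <<'E'
from h import *
c=get_calibration('wrist');R,p=toolR();im=cv2.imread('pics/w10.png');H,S,V=HSV(im)
B=((H>10)&(H<32)&(S>140)&(V>120))
y=np.nonzero(B[150:240,254])[0]+150;print(y[:14])
for k in (y.min()-.5,): print((R.T@(ray(c,254,k,p[2]-.0065)-p)*1000).round(1))
E
```

```text
[195 196 197 198 199 200 201 202 203 204]
[  0.2 -24.7   6.6]
```

Call:
step_arm(plan="-245 -276 5 0 0 0;-245 -276 5 0 0 0;-245 -276 5 0 0 0;-245 -276 5 0 0 0;-245 -276 5 0 0 0;-245 -276 5 0 0 0;-245 -276 5 0 0 0;-245 -276 5 0 0 0;-245 -276 5 0 0 0")

```text
time: 18.68
position: [0.4377, -0.1798, 0.1563]
ee_rot: [0.627, 0.779, 0.0, -0.001]
force: [0.4, 0.3, -0.7]
finger_gap: 0.0422
```

```bash
python3 - <<'E'
from h import *
im=camera('wrist')[:,:,::-1];cv2.imwrite('pics/w11.png',im)
rel([.4361,-.1814,.096],102.2)
im2=camera('side')[:,:,::-1];cv2.imwrite('pics/s11.png',cv2.resize(im2[110:200,270:400],(780,540),interpolation=2))
E
```

```text
shift [-1.2 -2.  60.6] turn z 0.2 (tool down: -world), cur yaw 102.4 q6 [-0.5  -0.22  2.11  0.    1.25 -2.29] t 18.725
```

View pics/w11.png

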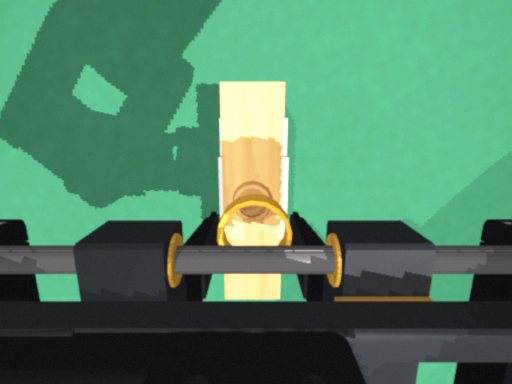

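View pics/s11.png

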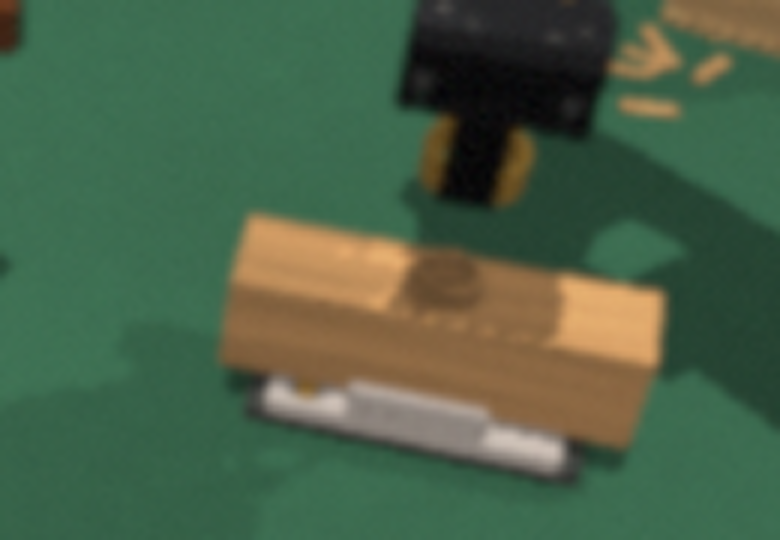

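Call:
step_arm(plan="-1.2 0 20 0 0 0;-1.2 1 40 0 0 0;-1.2 1 43 0 0 0;-1.2 1 43 0 0 0;-1.2 1 43 0 0 0")

```text
time: 19.4
position: [0.4394, -0.182, 0.1152]
ee_rot: [0.628, 0.779, 0.0, 0.001]
force: [0.0, 0.3, -0.3]
finger_gap: 0.0422
```

```bash
python3 - <<'E'
from h import *
im=camera('wrist')[:,:,::-1];cv2.imwrite('pics/w12.png',cv2.resize(im[150:250,190:320],(780,600),interpolation=2))
rel([.4361,-.1814,.096],102.2)
im2=camera('side')[:,:,::-1];cv2.imwrite('pics/s12.png',cv2.resize(im2[130:180,310:380],(784,560),interpolation=2))
E
```

```text
shift [ 1.3 -3.  19.2] turn z 0.0 (tool down: -world), cur yaw 102.2 q6 [-0.51 -0.17  2.14 -0.    1.16 -2.29] t 19.45
```

View pics/w12.png

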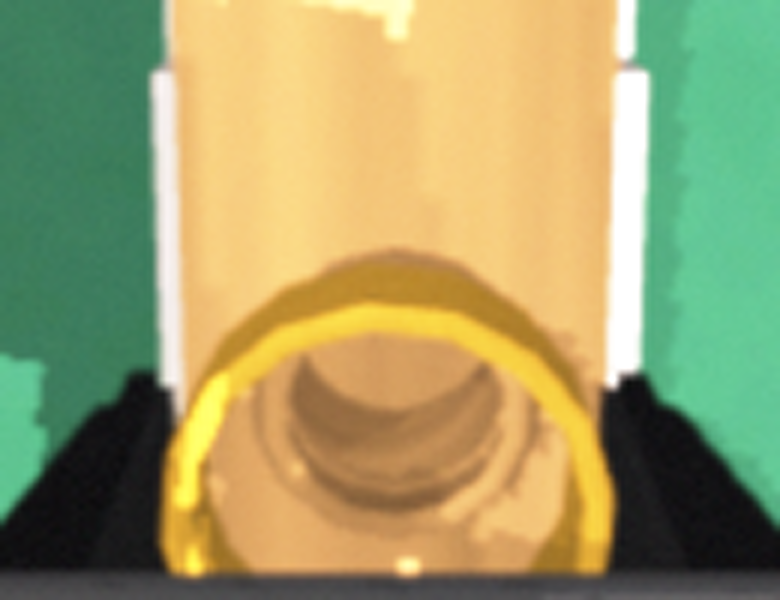

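View pics/s12.png

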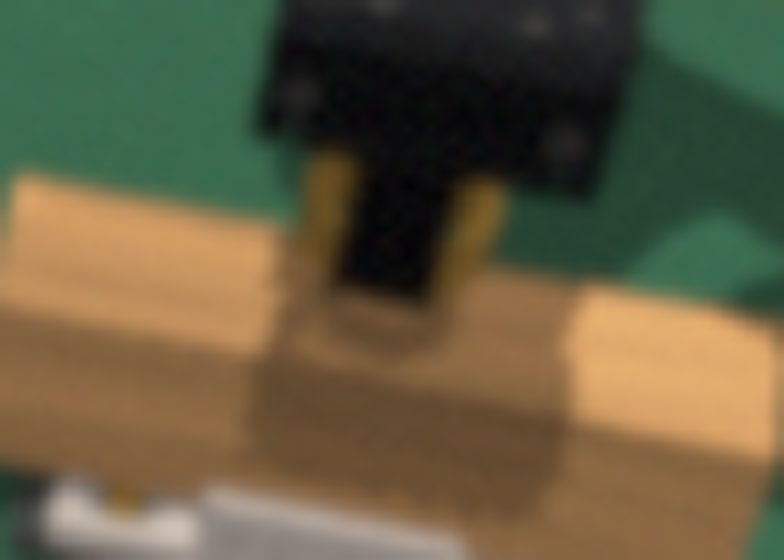

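The wrist crop shows the ring just above the spigot and about 1 mm left of the bore axis. I'll work out the along-head offset from the rims.

```bash
python3 - <<'E'
from h import *
c=get_calibration('wrist');R,p=toolR();print(p)
f=lambda u,v,z:(R.T@(ray(c,u,v,z)-p)*1000).round(1)
zt=p[2]-.0063;zb=p[2]-.0223
print('top outer',f(254,200.3,zt),'top inner',f(254,205.3,zt),'bottom outer',f(254,193.2,zb))
print('bore near edge',f(256,233.8,.084), 'spigot base near (r16,z.074)',f(256,237,.074))
E
```

```text
[ 0.43921252 -0.1820745   0.11508409]
top outer [  0.2 -21.5   6.3] top inner [  0.2 -18.6   6.3] bottom outer [  0.2 -21.5  22.3]
bore near edge [ 1.5  7.9 31.1] spigot base near (r16,z.074) [ 1.6 14.2 41.1]
```

Call:
step_arm(plan="1.2 -2.5 0 0 0 0;1.2 -2.5 3 0 0 0;1.2 -2.5 6 0 0 0;1.2 -2.5 6 0 0 0")

```text
time: 20.0
position: [0.4356, -0.181, 0.1076]
ee_rot: [0.628, 0.778, -0.0, -0.0]
force: [0.2, 0.1, -0.0]
finger_gap: 0.0423
```

```bash
python3 - <<'E'
from h import *
im=camera('wrist')[:,:,::-1];cv2.imwrite('pics/w13.png',cv2.resize(im[150:250,190:320],(780,600),interpolation=2))
rel([.4361,-.1814,.096],102.2)
im2=camera('side')[:,:,::-1];cv2.imwrite('pics/s13.png',cv2.resize(im2[130:180,310:380],(784,560),interpolation=2))
E
```

```text
shift [-0.3  0.2 11.9] turn z 0.0 (tool down: -world), cur yaw 102.2 q6 [-0.51 -0.16  2.15 -0.    1.15 -2.29] t 20.05
```

View pics/w13.png

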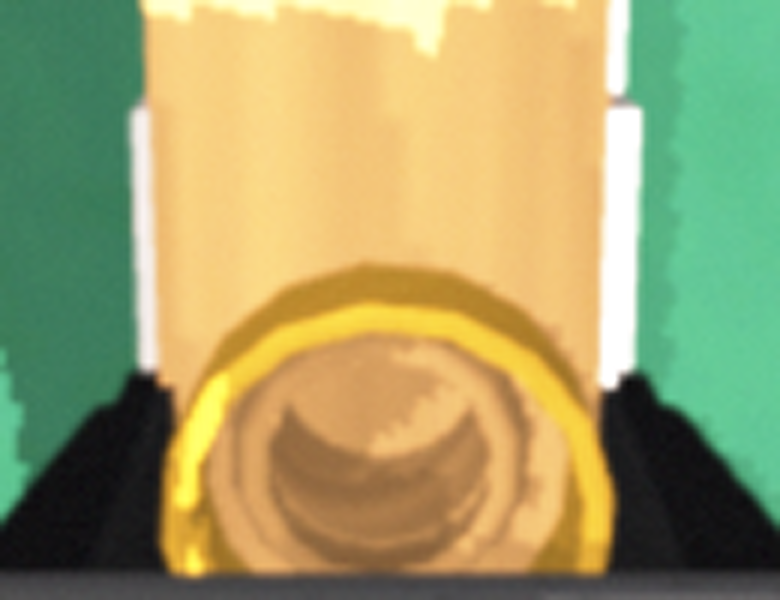

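View pics/s13.png

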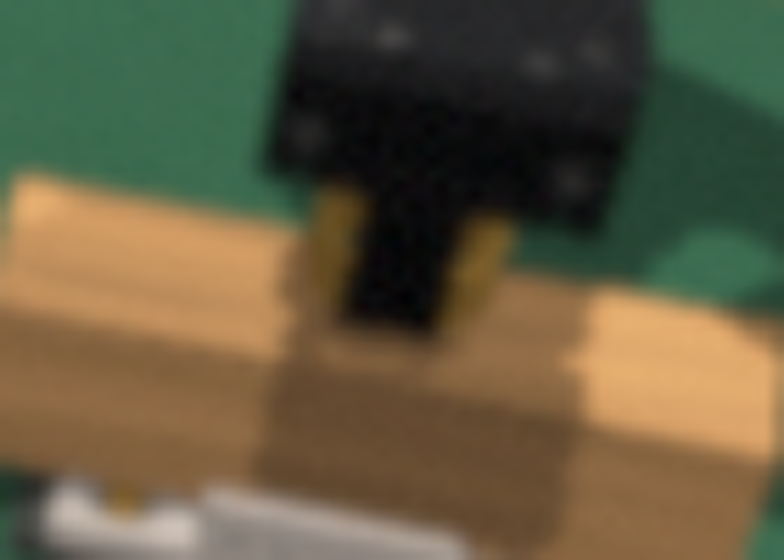

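Call:
step_arm(plan="-0.4 0.2 3 0 0 0;-0.4 0.2 6 0 0 0;-0.4 0.2 9 0 0 0;-0.4 0.2 11 0 0 0;-0.4 0.2 12 0 0 0;-0.4 0.2 12 0 0 0")

```text
time: 20.85
position: [0.4363, -0.1815, 0.0964]
ee_rot: [0.628, 0.778, -0.0, -0.0]
force: [-1.2, 0.1, 3.5]
finger_gap: 0.0425
```

```bash
python3 - <<'E'
from h import *
im=camera('wrist')[:,:,::-1];cv2.imwrite('pics/w14.png',cv2.resize(im[150:250,190:320],(780,600),interpolation=2))
rel([.4361,-.1814,.096],102.2)
im2=camera('side')[:,:,::-1];cv2.imwrite('pics/s14.png',cv2.resize(im2[130:180,310:380],(784,560),interpolation=2))
E
```

```text
shift [ 0.2 -0.1  0.4] turn z 0.0 (tool down: -world), cur yaw 102.2 q6 [-0.51 -0.15  2.16 -0.    1.13 -2.29] t 20.9
```

View pics/w14.png

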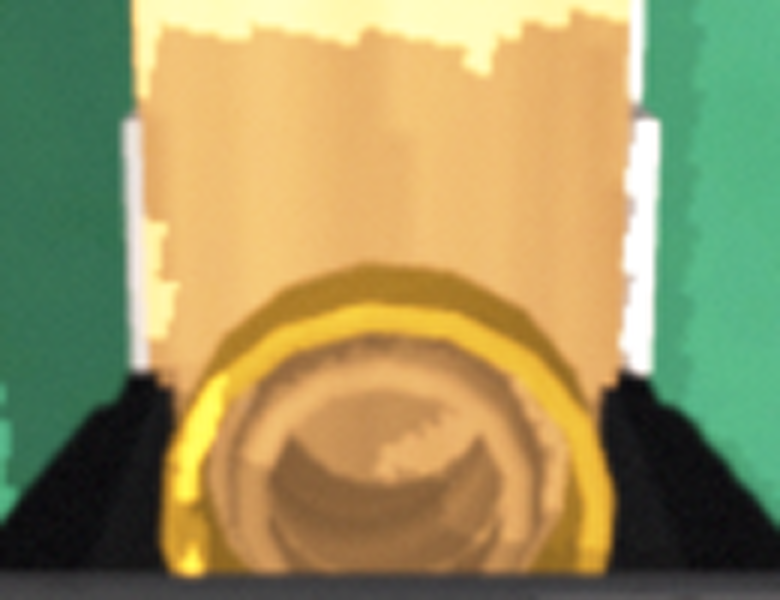

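View pics/s14.png

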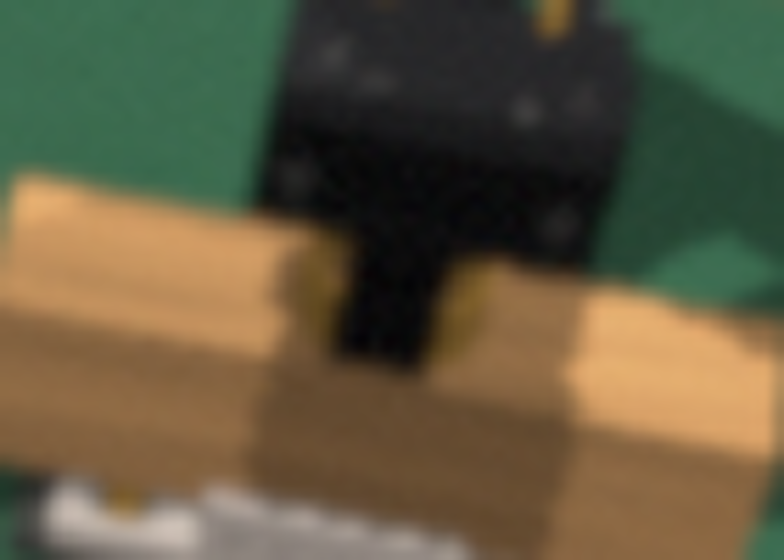

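The ring surrounds the spigot, contact reads 3.5 N, and the height matches a seated ring. I'll release and go towards the shaft.

Call:
step_arm(plan="0 0 0 0 0 0;0 0 0 0 0 0;0 0 0 0 0 0", jaw=0.4)

```text
time: 21.32
position: [0.4363, -0.1815, 0.096]
ee_rot: [0.628, 0.778, 0.0, 0.0]
force: [-0.3, 0.4, -0.8]
finger_gap: 0.0641
```

Call:
step_arm(plan="0 0 -40 0 0 0;0 0 -90 0 0 0;0 0 -100 0 0 0;0 0 -100 0 0 0;0 0 -100 0 0 0")

```text
time: 21.95
position: [0.4353, -0.181, 0.1941]
ee_rot: [0.628, 0.778, -0.0, -0.002]
force: [0.3, 0.0, -0.5]
finger_gap: 0.0667
```

```bash
python3 - <<'E'
from h import *
R,p=toolR();print(p);print(get_calibration('wrist')['t'])
im=camera('wrist')[:,:,::-1];cv2.imwrite('pics/w15.png',im)
cv2.imwrite('pics/z15.png',cv2.resize(im[150:250,190:320],(780,600),interpolation=2))
im2=camera('side')[:,:,::-1];cv2.imwrite('pics/s15.png',cv2.resize(im2[130:220,270:400],(780,540),interpolation=2));cv2.imwrite('pics/s15f.png',im2)
rel([.643,-.130,.20],102.2)
E
```

```text
[ 0.43528887 -0.1810258   0.19411999]
[ 0.26835144 -0.394019    0.26277535]
shift [  5.9 213.8  -6.5] turn z 0.0 (tool down: -world), cur yaw 102.2 q6 [-0.51 -0.25  2.08 -0.    1.32 -2.29] t 22.05
```

View pics/z15.png

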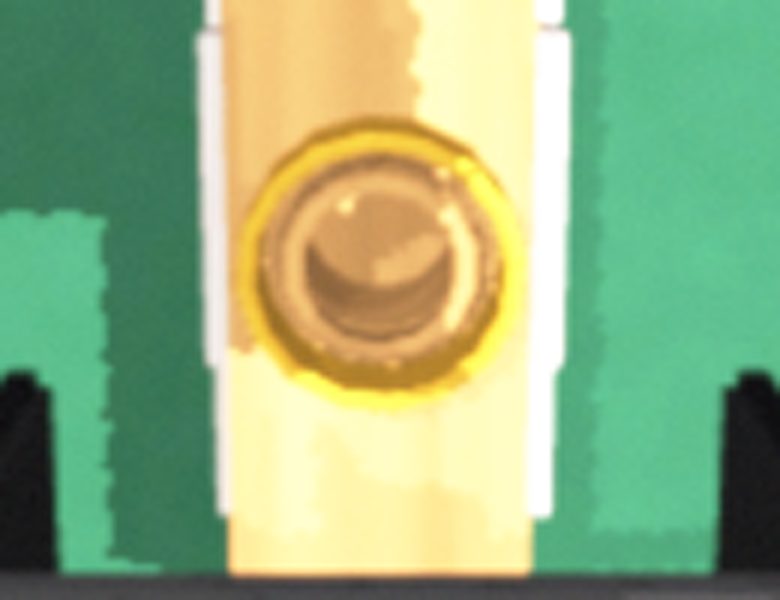

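View pics/s15.png

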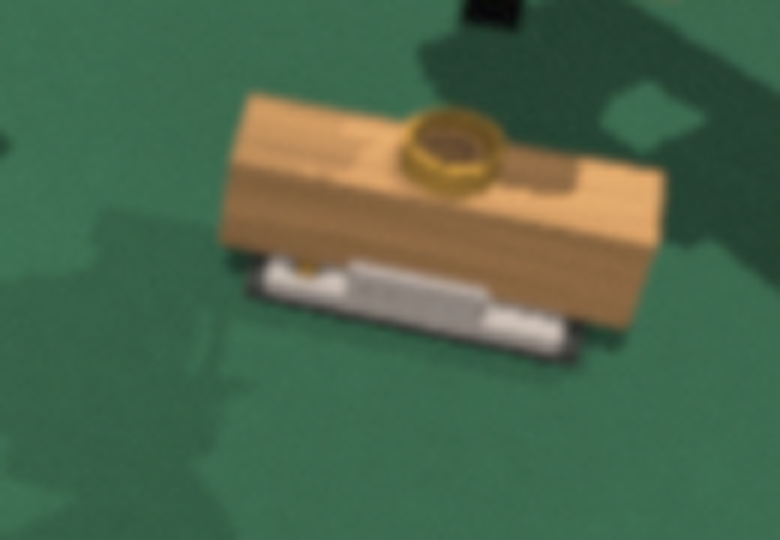

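The ring sits flat round the spigot in both views. The bore is centred near crop (379,265). I'll move over the shaft.

Call:
step_arm(plan="6 214 0 0 0 0;6 214 0 0 0 0;6 214 0 0 0 0;6 214 0 0 0 0;6 214 0 0 0 0;6 214 0 0 0 0;6 214 0 0 0 0")

```text
time: 22.92
position: [0.643, -0.1307, 0.1959]
ee_rot: [0.628, 0.778, -0.0, -0.0]
force: [-0.0, -0.6, -0.2]
finger_gap: 0.0667
```

```bash
python3 - <<'E'
from h import *
c=get_calibration('wrist');R,p=toolR();print(p)
im=camera('wrist')[:,:,::-1];cv2.imwrite('pics/w16.png',im)
C=-np.array(c['R']).T@c['t'];p8=np.array([.43529,-.18103,.19412]);c8=dict(c);c8['t']=-np.array(c['R'])@(C-p+p8)
a=ray(c8,252.8,206.6,.084);print('bore near',a,'centre',a-R[:,1]*.0125)
rel([.643,-.130,.20],102.2)
E
```

```text
[ 0.64297902 -0.13071487  0.19590913]
bore near [ 0.44802862 -0.17912415  0.084     ] centre [ 0.4358102  -0.18176239  0.08400916]
shift [ 0.8  0.  -3.8] turn z -0.0 (tool down: -world), cur yaw 102.2 q6 [-0.28  0.16  1.67 -0.    1.31 -2.07] t 22.975
```

View pics/w16.png

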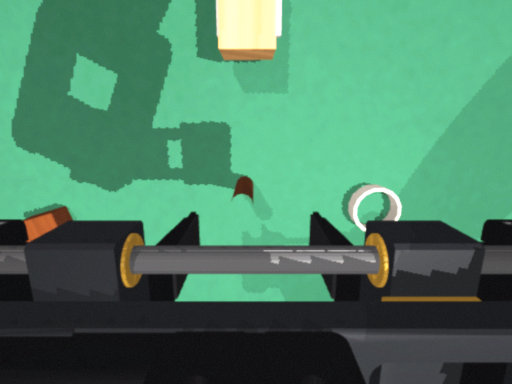

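```bash
python3 - <<'E'
from h import *
c=get_calibration('wrist');R,p=toolR()
im=cv2.imread('pics/w16.png')
cv2.imwrite('pics/z16.png',cv2.resize(im[165:225,210:290],(800,600),interpolation=2))
f=lambda u,v,z:(R.T@(ray(c,u,v,z)-p)*1000).round(1)
for v in (190,195,200,205):print(v,f(243,v,.09),f(243,v,.0))
E
```

```text
190 [ -9.5  -3.6 106.2] [-12.8  17.8 196.2]
195 [ -9.5   1.  106.2] [-12.9  24.  196.2]
200 [ -9.6   5.6 106.2] [-12.9  30.2 196.2]
205 [ -9.6  10.3 106.2] [-13.   36.4 196.2]
```

View pics/z16.png

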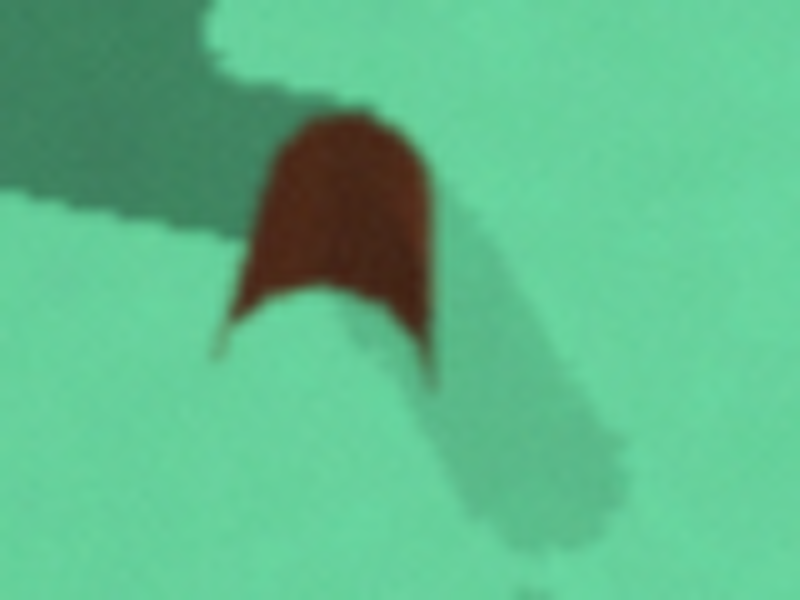

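The shaft stands at about (243,190). Its light end face blends with the bench and is centred near (242.6,204.5). That puts it about (-10, +9.5) mm in tool axes, so I'll shift and re-look.

Call:
step_arm(plan="-10 9.5 40 0 0 0;-10 9.5 40 0 0 0;-10 9.5 40 0 0 0;-10 9.5 40 0 0 0")

```text
time: 23.48
position: [0.6561, -0.1382, 0.1583]
ee_rot: [0.628, 0.778, 0.001, 0.001]
force: [0.3, -0.1, -0.2]
finger_gap: 0.0666
```

```bash
python3 - <<'E'
from h import *
c=get_calibration('wrist');R,p=toolR();print(p)
im=camera('wrist')[:,:,::-1];cv2.imwrite('pics/w17.png',cv2.resize(im[150:250,190:320],(780,600),interpolation=2))
i2=camera('side')[:,:,::-1];cv2.imwrite('pics/s17.png',cv2.resize(i2[100:190,210:340],(780,540),interpolation=2))
f=lambda u,v,z:(R.T@(ray(c,u,v,z)-p)*1000).round(1)
for v in (180,190,200,210):print(v,f(253,v,.09),f(253,v,.0))
rel([.65,-.14,.074],102.2)
E
```

```text
[ 0.65609392 -0.13823557  0.15825426]
180 [ -0.6 -20.3  68.2] [ -0.8  -2.1 158.3]
190 [ -0.6 -12.6  68.2] [ -0.8   8.8 158.3]
200 [-0.6 -4.8 68.2] [ -0.8  19.8 158.3]
210 [-0.6  3.2 68.3] [ -0.8  31.1 158.3]
shift [-0.4 -6.5 83.9] turn z 0.0 (tool down: -world), cur yaw 102.2 q6 [-0.29  0.22  1.67  0.    1.25 -2.07] t 23.575
```

View pics/w17.png

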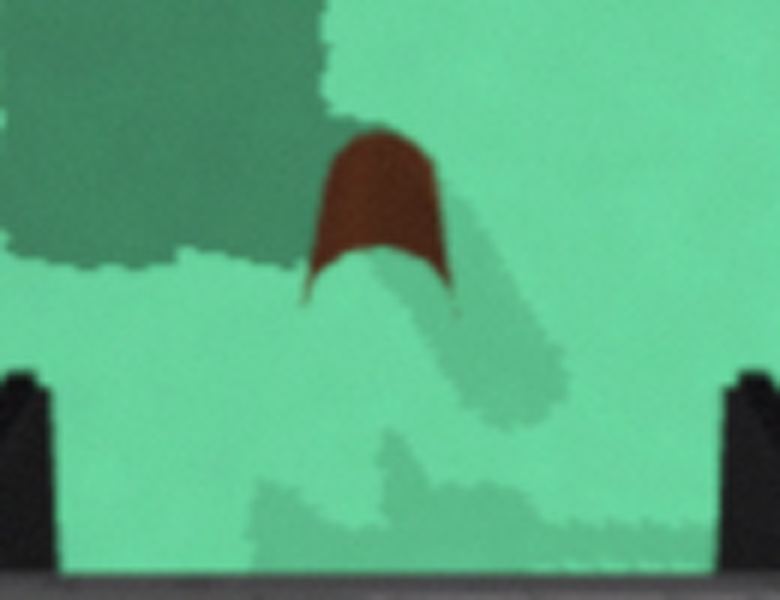

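View pics/s17.png

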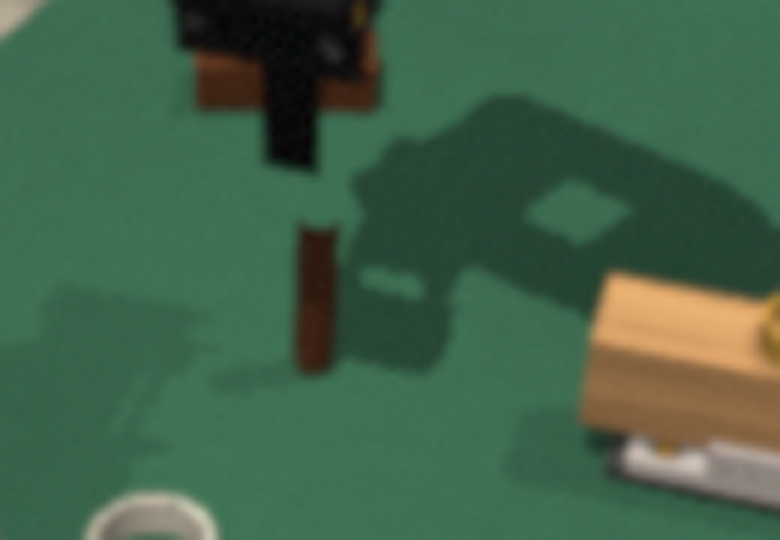

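The side view shows the shaft upright at crop (318,222) to (314,372), with the near finger left of it. I'll cross-check by projection.

```bash
python3 - <<'E'
from h import *
c=get_calibration('side');R,p=toolR()
C=-np.array(c['R']).T@c['t'];print('cam',C)
for y in (-6,-3,0,3):
    w=p+R@np.array([0,y,0])/1000
    print(y,w.round(4),[np.round(proj(c,[w[0],w[1],z]),1) for z in (0,.045,.09)])
print('finger tip near',np.round(proj(c,p+R@np.array([38,0,19])/1000),1),np.round(proj(c,p+R@np.array([-38,0,19])/1000),1))
for v,z in ((161,0.0),(149,.045),(137,.088)): print(ray(c,262.2,v,z).round(4))
E
```

```text
cam [0.30471231 0.53987517 0.65434596]
-6 [ 0.6502 -0.1394  0.1579] [array([263.1, 160.9]), array([263.6, 148.6]), array([264.1, 135.5])]
-3 [ 0.6531 -0.1388  0.1579] [array([262.1, 160.7]), array([262.6, 148.4]), array([263. , 135.2])]
0 [ 0.6561 -0.1381  0.1579] [array([261.1, 160.5]), array([261.5, 148.2]), array([261.9, 135. ])]
3 [ 0.659  -0.1375  0.1579] [array([260.1, 160.3]), array([260.5, 148. ]), array([260.9, 134.8])]
finger tip near [258.2 127.9] [266.4 111.9]
[ 0.6524 -0.1378  0.    ]
[ 0.6527 -0.136   0.045 ]
[ 0.6525 -0.1332  0.088 ]
```

Call:
step_arm(plan="0 -3 20 0 0 0;0 -3 50 0 0 0;0 -3 84 0 0 0;0 -3 84 0 0 0;0 -3 84 0 0 0")

```text
time: 24.2
position: [0.6528, -0.1388, 0.0726]
ee_rot: [0.628, 0.778, 0.0, 0.0]
force: [0.3, -0.0, -0.1]
finger_gap: 0.0664
```

Call:
step_arm(plan="0 0 0 0 0 0;0 0 0 0 0 0;0 0 0 0 0 0;0 0 0 0 0 0;0 0 0 0 0 0;0 0 0 0 0 0;0 0 0 0 0 0;0 0 0 0 0 0", jaw=-1)

```text
time: 25.2
position: [0.6526, -0.1387, 0.0722]
ee_rot: [0.628, 0.778, -0.0, -0.0]
force: [-0.5, 0.2, 0.2]
finger_gap: 0.0191
```

```bash
python3 - <<'E'
from h import *
R,p=toolR();print(p)
im=camera('wrist')[:,:,::-1];cv2.imwrite('pics/w18.png',im)
i2=camera('side')[:,:,::-1];cv2.imwrite('pics/s18.png',cv2.resize(i2[100:190,210:340],(780,540),interpolation=2))
E
```

```text
[ 0.65258646 -0.13868158  0.07218521]
```

View pics/s18.png

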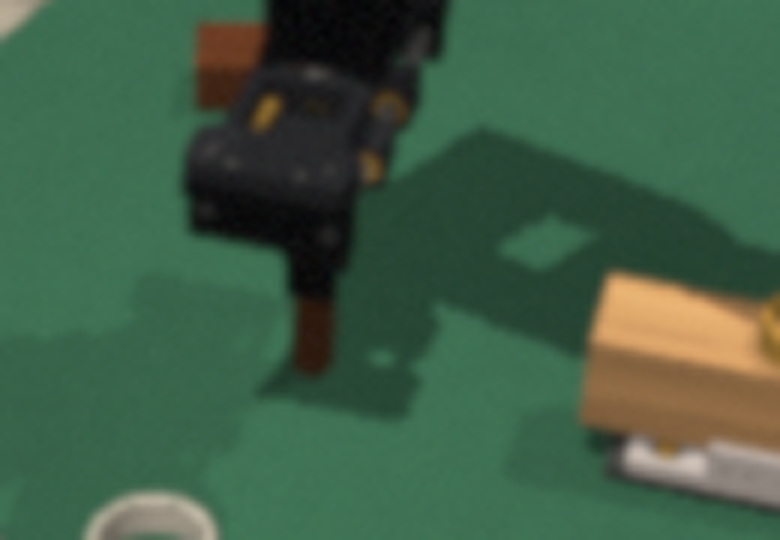

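View pics/w18.png

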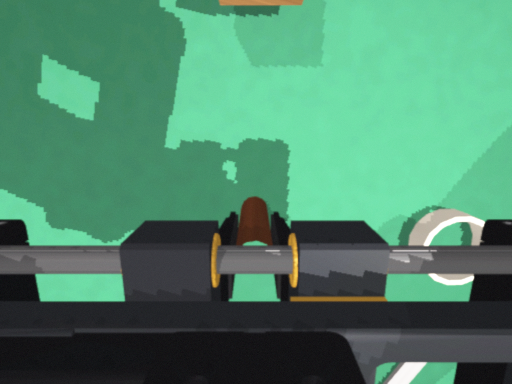

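The shaft is gripped and upright. Next is to lift it and carry it over the bore.

Call:
step_arm(plan="0 0 -50 0 0 0;0 0 -110 0 0 0;0 0 -125 0 0 0;0 0 -125 0 0 0;0 0 -125 0 0 0")

```text
time: 25.92
position: [0.6512, -0.1384, 0.1941]
ee_rot: [0.628, 0.778, -0.001, -0.002]
force: [0.1, -0.5, -0.9]
finger_gap: 0.0193
```

```bash
python3 - <<'E'
from h import *
rel([.436,-.1816,.195],102.2);print(sense()['finger_gap'])
E
```

```text
shift [   3.3 -219.5   -0. ] turn z 0.0 (tool down: -world), cur yaw 102.2 q6 [-0.29  0.19  1.65 -0.    1.31 -2.07] t 25.925
0.019309846210445125
```

Call:
step_arm(plan="1 -50 0 0 0 0;2 -100 0 0 0 0;2.5 -150 0 0 0 0;3 -200 0 0 0 0;3.3 -219 0 0 0 0;3.3 -219 0 0 0 0;3.3 -219 0 0 0 0;3.3 -219 0 0 0 0")

```text
time: 26.92
position: [0.4384, -0.1817, 0.1966]
ee_rot: [0.627, 0.779, -0.0, -0.001]
force: [-0.2, -0.5, -1.3]
finger_gap: 0.0197
```

```bash
python3 - <<'E'
from h import *
rel([.436,-.1816,.195],102.2)
im=camera('wrist')[:,:,::-1];cv2.imwrite('pics/w19.png',cv2.resize(im[150:250,190:320],(780,600),interpolation=2))
i2=camera('side')[:,:,::-1];cv2.imwrite('pics/s19.png',cv2.resize(i2[100:190,270:400],(780,540),interpolation=2))
E
```

```text
shift [ 0.6 -2.3  1.6] turn z 0.1 (tool down: -world), cur yaw 102.3 q6 [-0.51 -0.25  2.07  0.    1.32 -2.29] t 26.925
```

View pics/w19.png

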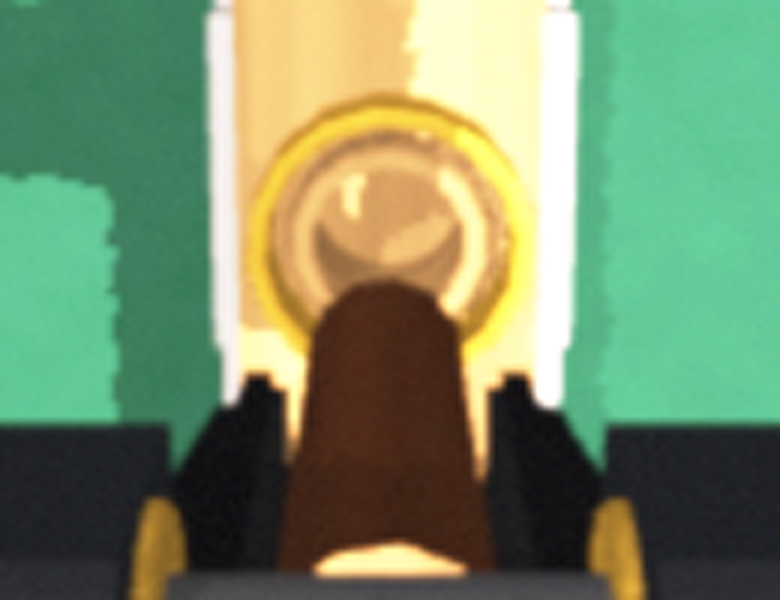

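View pics/s19.png

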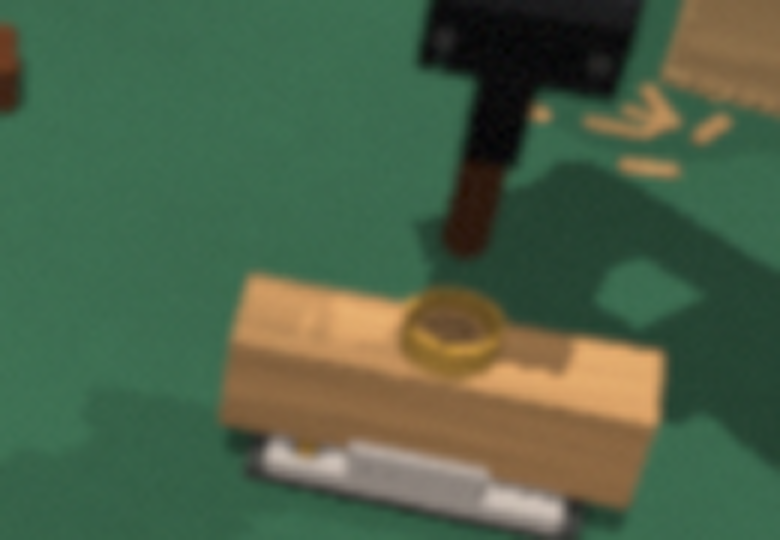

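Call:
step_arm(plan="0.6 -2.3 10 0 0 0;0.6 -2.3 20 0 0 0;0.6 -2.3 28 0 0 0;0.6 -2.3 28 0 0 0;0.6 -2.3 28 0 0 0")

```text
time: 27.65
position: [0.4356, -0.1819, 0.1693]
ee_rot: [0.628, 0.778, 0.0, 0.0]
force: [0.3, -0.5, -0.2]
finger_gap: 0.0196
```

```bash
python3 - <<'E'
from h import *
rel([.436,-.1816,.1185],102.2)
im=camera('wrist')[:,:,::-1];cv2.imwrite('pics/w20.png',cv2.resize(im[150:250,190:320],(780,600),interpolation=2))
i2=camera('side')[:,:,::-1];cv2.imwrite('pics/s20.png',cv2.resize(i2[125:175,310:380],(784,560),interpolation=2))
c=get_calibration('wrist');R,p=toolR()
for u in (.0725,.0675): print([(R.T@(ray(c,254,v,p[2]-u)-p)*1000).round(1)[1] for v in (194,196.3,200)])
E
```

```text
shift [ 0.2  0.4 50.8] turn z 0.0 (tool down: -world), cur yaw 102.2 q6 [-0.51 -0.23  2.1  -0.    1.27 -2.29] t 27.65
[np.float64(-8.4), np.float64(-6.6), np.float64(-3.6)]
[np.float64(-9.6), np.float64(-7.8), np.float64(-4.9)]
```

View pics/w20.png

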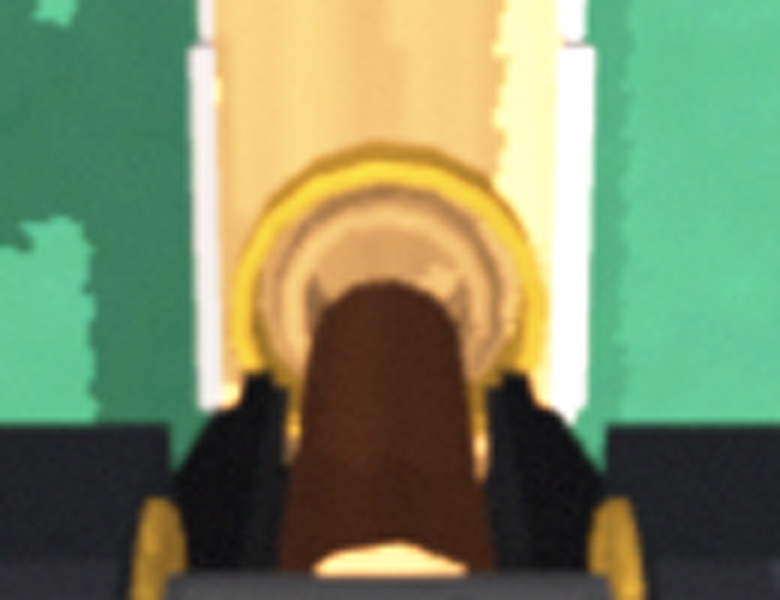

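View pics/s20.png

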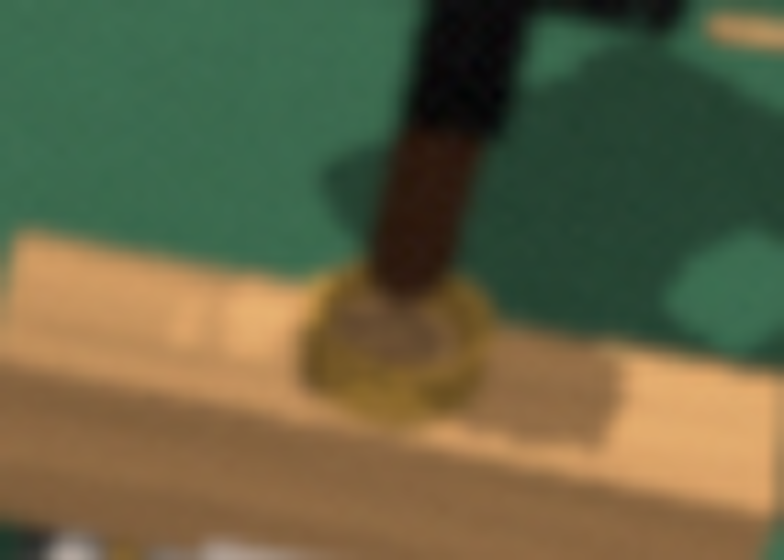

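Both views show the shaft tip over the bore, with the tip centred on the tool axis. I'll start inserting.

Call:
step_arm(plan="0.2 0.4 6 0 0 0;0.2 0.4 12 0 0 0;0.2 0.4 18 0 0 0;0.2 0.4 22 0 0 0;0.2 0.4 22 0 0 0")

```text
time: 28.38
position: [0.4356, -0.1814, 0.1466]
ee_rot: [0.628, 0.778, -0.0, -0.001]
force: [0.6, 0.7, -0.6]
finger_gap: 0.0195
```

```bash
python3 - <<'E'
from h import *
rel([.436,-.1816,.1185],102.2);print(sense()['force'],sense()['moment'])
im=camera('wrist')[:,:,::-1];cv2.imwrite('pics/w21.png',cv2.resize(im[150:250,190:320],(780,600),interpolation=2))
i2=camera('side')[:,:,::-1];cv2.imwrite('pics/s21.png',cv2.resize(i2[125:175,310:380],(784,560),interpolation=2))
E
```

```text
shift [-0.3  0.4 28.1] turn z 0.0 (tool down: -world), cur yaw 102.2 q6 [-0.51 -0.21  2.12 -0.    1.23 -2.29] t 28.375
[ 0.60623466  0.66894343 -0.56628058] [ 0.05098771  0.0568766  -0.02758605]
```

View pics/w21.png

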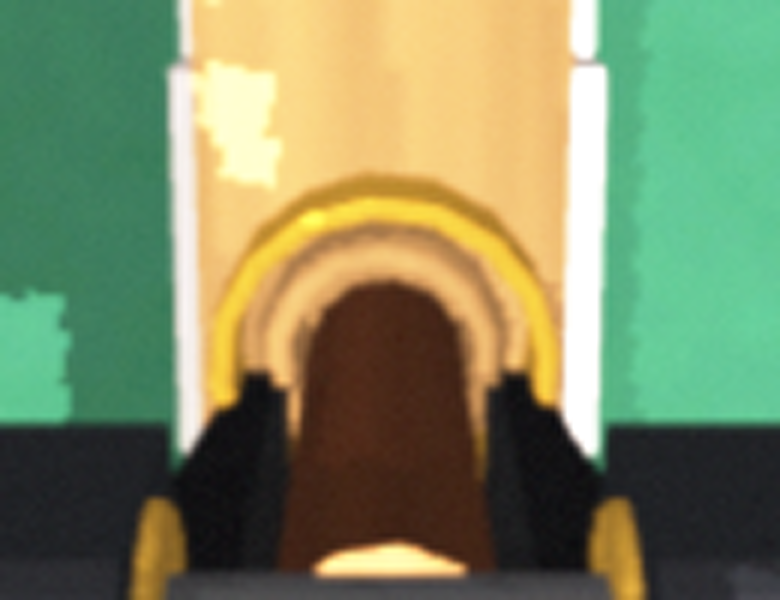

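View pics/s21.png

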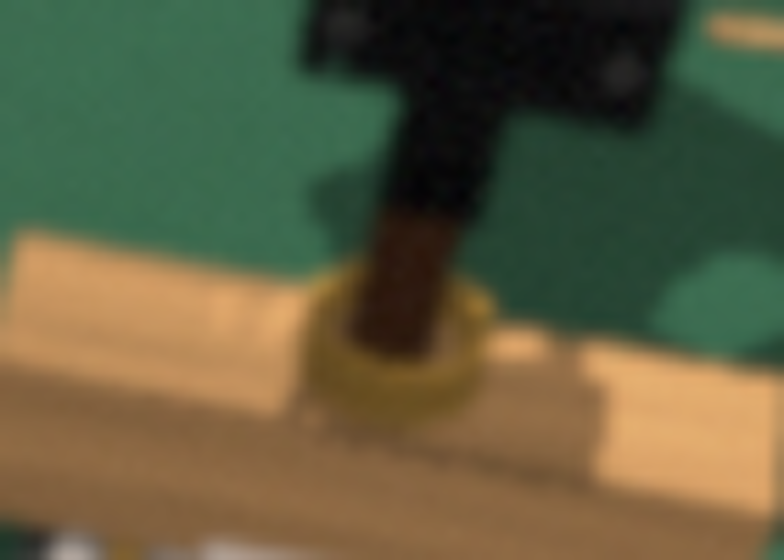

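The shaft end is already below the rim with no contact force. I'll continue down.

Call:
step_arm(plan="-0.2 0.2 7 0 0 0;-0.2 0.2 14 0 0 0;-0.2 0.2 20 0 0 0;-0.2 0.2 24 0 0 0;-0.2 0.2 27 0 0 0;-0.2 0.2 27.5 0 0 0;-0.2 0.2 27.5 0 0 0")

```text
time: 29.35
position: [0.4362, -0.1817, 0.1198]
ee_rot: [0.628, 0.778, 0.0, 0.0]
force: [-0.8, -0.4, -0.3]
finger_gap: 0.0191
```

Call:
step_arm(plan="0 0 0.5 0 0 0;0 0 1 0 0 0;0 0 1 0 0 0")

```text
time: 29.72
position: [0.4361, -0.1817, 0.1187]
ee_rot: [0.628, 0.778, 0.0, 0.0]
force: [0.2, 0.3, -1.9]
finger_gap: 0.0191
```

Call:
step_arm(plan="0 0 0 0 0 0;0 0 0 0 0 0;0 0 0 0 0 0;0 0 0 0 0 0", jaw=-0.2)

```text
time: 30.22
position: [0.4361, -0.1817, 0.1187]
ee_rot: [0.628, 0.778, 0.0, 0.0]
force: [-0.5, 0.1, 0.2]
finger_gap: 0.0376
```

```bash
python3 - <<'E'
from h import *
im=camera('wrist')[:,:,::-1];cv2.imwrite('pics/w22.png',cv2.resize(im[150:250,190:320],(780,600),interpolation=2))
i2=camera('side')[:,:,::-1];cv2.imwrite('pics/s22.png',cv2.resize(i2[125:175,310:380],(784,560),interpolation=2))
E
```

```text
(no output)
```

View pics/w22.png

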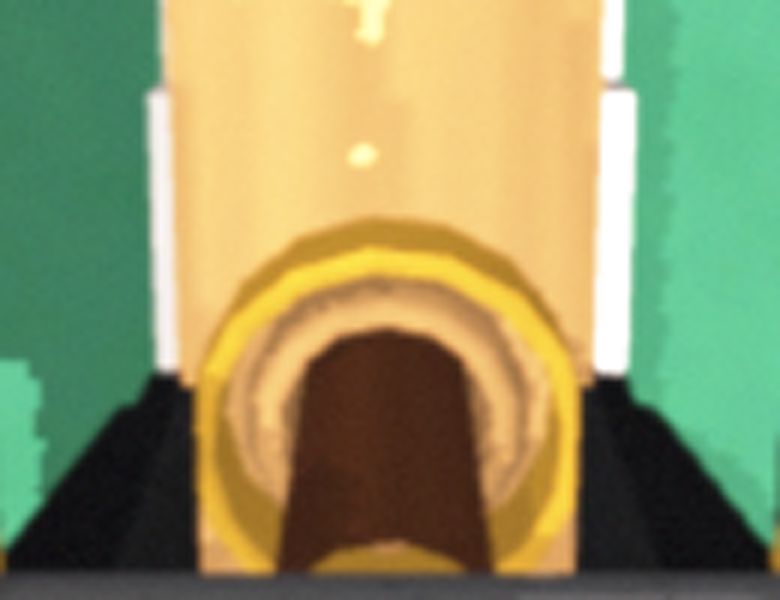

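View pics/s22.png

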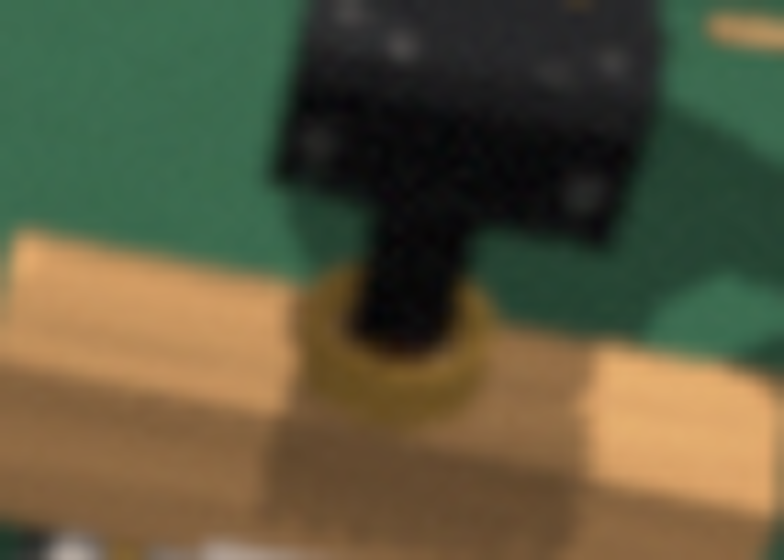

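The shaft is in the bore and the fingers are clear of it. I'll rise and check.

Call:
step_arm(plan="0 0 -20 0 0 0;0 0 -45 0 0 0;0 0 -90 0 0 0;0 0 -130 0 0 0;0 0 -130 0 0 0;0 0 -130 0 0 0")

```text
time: 31.08
position: [0.4358, -0.1815, 0.2479]
ee_rot: [0.628, 0.778, -0.0, -0.0]
force: [0.1, 0.6, -0.8]
finger_gap: 0.0382
```

```bash
python3 - <<'E'
from h import *
R,p=toolR();print(p,sense()['force'],sense()['time'])
im=camera('wrist')[:,:,::-1];cv2.imwrite('pics/w23.png',cv2.resize(im[110:260,160:355],(780,600),interpolation=2))
c=get_calibration('side');i2=camera('side')[:,:,::-1];cv2.imwrite('pics/s23.png',cv2.resize(i2[110:210,270:400],(780,600),interpolation=2))
x,y=.4361,-.1817
for z in (.090,.126,.131,.136,.141): print(z,(np.array(proj(c,[x,y,z]))-[270,110])*6)
cc=get_calibration('wrist')
for z in (.136,.131,.126,.09): print('w',z,(np.array(proj(cc,[x,y,z]))-[160,110])*4)
i3=camera('top')[:,:,::-1];cv2.imwrite('pics/t23.png',i3)
E
```

```text
[ 0.43575137 -0.18150444  0.24790648] [ 0.07889381  0.62593226 -0.76180997] 31.075
0.09 [452.82842547 254.19808093]
0.126 [469.92227787 186.63796746]
0.131 [472.37674344 176.93717162]
0.136 [474.85154576 167.15599875]
0.141 [477.34693863 157.29344572]
w 0.136 [371.1439754  334.86861535]
w 0.131 [371.16828485 329.63441778]
w 0.126 [371.19175013 324.58198032]
w 0.09 [371.33931893 292.8081482 ]
```

View pics/s23.png

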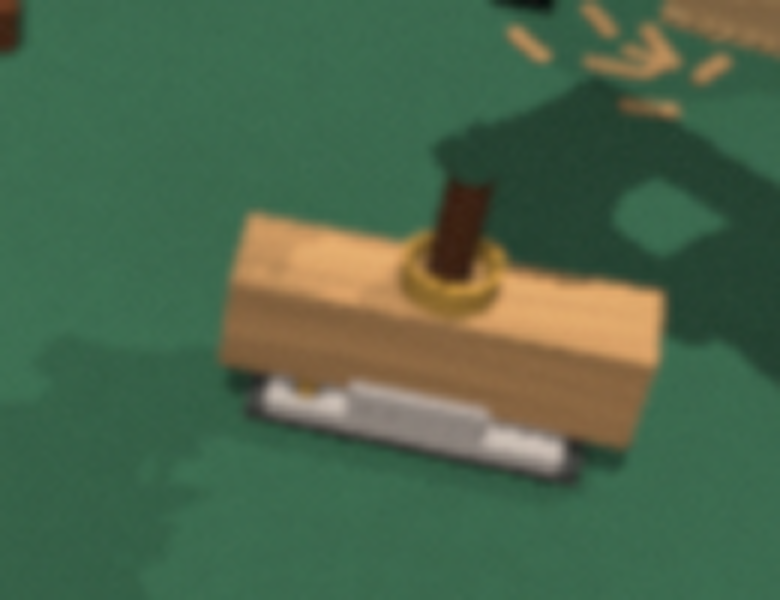

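View pics/w23.png

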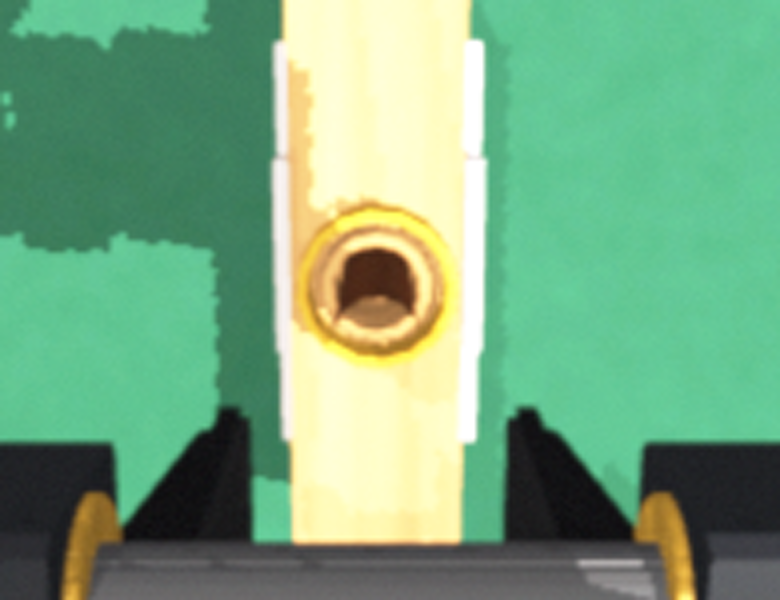

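View pics/t23.png

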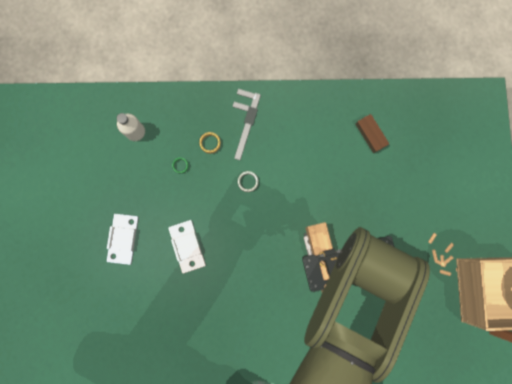

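```bash
python3 - <<'E'
from h import *
c=get_calibration('side');x,y=.4361,-.1817
for z in (.131,.136,.141):
    P=np.array([(np.array(proj(c,[x+.01*np.cos(a),y+.01*np.sin(a),z]))-[270,110])*6 for a in np.linspace(0,6.28,60)]);print(z,P.min(0).round(),P.max(0).round())
job_done();print(sense()['time'])
E
```

```text
0.131 [448. 162.] [497. 192.]
0.136 [450. 153.] [499. 182.]
0.141 [453. 143.] [502. 172.]
the job is handed in; nothing more can be done
the job is handed in; nothing more can be done
```

I dry-fitted the mallet in the required order and handed the job in at about 31 s, well inside the 138 s limit. No verdict was reported.

- **Flange:** flange_b was the one whose holes match the studs. It sits flat on the plate with both studs showing centred in its holes. I did not touch the other two flanges.
- **Head:** it lies in the channel with a cheek visible on each side. I pressed to about 10 N to seat it before releasing.
- **Ferrule:** the small brass ring lies flat on the head around the spigot. The contact height matched a seated ring to within a millimetre.
- **Shaft:** it went into the bore without any contact force. In the last side view it stands upright, and its top edge is at crop row 180–185. That fits being home; the predicted row was 182.

**Checks that disagreed or fell short:**
- The top camera's first position for the shaft was about 10 mm off. Its end face renders the same colour as the background, so I corrected it with the wrist and side views before gripping.
- My first estimate of how the ferrule sat in the grip was about 3 mm off, because I had measured the wrong rim. I re-measured just above the spigot.
- In the last top picture the arm hid part of the assembly, so the final check rests on the side and wrist views.

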